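# Put the drill batteries on charge and book the charger in

### The job

Put every battery pack standing on the bench on the four-bay charger, the tallest first and so on down, because the charger charges them in the order they are fitted: press each one down until its catch clicks over it, then, still holding it, give it a firm upward tug to prove that it is latched, and press it in again harder if it lifts free. When all of them are latched, take the barcode scanner from its cradle, aim it squarely at the middle of the barcode label on the charger's slanted front from about a hand's breadth away, and hold it steady there for a good second. Then put the scanner back in its cradle; leave the drill, the square and the offcut alone.

Things in the scene. Friction and masses are not known exactly. Their poses are not given: they have to be found in the camera images.
- charger: black and grey four-bay charger fixed to the bench, 170 (x) x 440 (y) x 55 mm high, turned up to 0.15 rad. Origin at bench height under its middle, z up. The bays are in a row along its y, 100 mm apart, open at the top; the slanted grey front (-x side, towards the robot) carries the barcode label.
- bay0 (a point): centre of the floor of bay 0 (at y = -150 mm on the charger), 31 mm above the bench; axes as the charger's. A pocket 56 (x) x 68 (y) mm, 24 mm deep, with a flared lip 5 mm wide round the mouth (up to 30 mm above the floor): 2 mm clearance on each side of a pack. Any pack fits any bay. A pack merely set down stops some 15 to 22 mm above the floor, on the catch's nose.
- bay1 (a point): centre of the floor of bay 1 (at y = -50 mm on the charger), 31 mm above the bench; axes as the charger's. A pocket 56 (x) x 68 (y) mm, 24 mm deep, with a flared lip 5 mm wide round the mouth (up to 30 mm above the floor): 2 mm clearance on each side of a pack. Any pack fits any bay. A pack merely set down stops some 15 to 22 mm above the floor, on the catch's nose.
- bay2 (a point): centre of the floor of bay 2 (at y = 50 mm on the charger), 31 mm above the bench; axes as the charger's. A pocket 56 (x) x 68 (y) mm, 24 mm deep, with a flared lip 5 mm wide round the mouth (up to 30 mm above the floor): 2 mm clearance on each side of a pack. Any pack fits any bay. A pack merely set down stops some 15 to 22 mm above the floor, on the catch's nose.
- bay3 (a point): centre of the floor of bay 3 (at y = 150 mm on the charger), 31 mm above the bench; axes as the charger's. A pocket 56 (x) x 68 (y) mm, 24 mm deep, with a flared lip 5 mm wide round the mouth (up to 30 mm above the floor): 2 mm clearance on each side of a pack. Any pack fits any bay. A pack merely set down stops some 15 to 22 mm above the floor, on the catch's nose.
- nose0 (a point): tip of the sprung catch on the -y side of bay 0 (black thumb tab). The nose, slanted on top, stands 7 mm out over the pocket, 14 to 25 mm above the floor, 27 mm from the bay's centre, also when the bay is empty. A pack pressed down pushes it back along -y; it snaps forward over the foot when the pack is at the floor. Within 30 mm of the pack's axis it is over the foot; at 32 mm or more it is not.
- nose1 (a point): the same on bay 1. Pressing a pack past a catch takes about 9 to 18 N in all, its own weight (4 to 8 N) included; the four catches are not equally stiff, and 25 N does no harm. A press that is too weak leaves the pack standing proud of the floor, by anything up to 22 mm, and not held.
- nose2 (a point): the same on bay 2. A latched pack has about 2 mm of upward play and then holds, however hard it is pulled (6 to 12 N beyond its weight is a firm tug); an unlatched one lifts out.
- nose3 (a point): the same on bay 3. The robot need never touch a catch.
- pack_a: black battery pack standing upright, 52 (x) x 64 (y) mm, 138 mm high, 700 g +-15 percent; origin centre of underside, z up. Foot 12 mm high, then an 8 mm deep groove in both y sides up to 30 mm (for the catch), then a plain upper part, to be gripped across x (52 mm). Goes in foot down, its x along the charger's x, either way round; home: origin at the bay's floor. May be absent (3 or 4 are there).
- pack_b: black battery pack standing upright, 52 (x) x 64 (y) mm, 118 mm high, 600 g +-15 percent; origin centre of underside, z up. Foot 12 mm high, then an 8 mm deep groove in both y sides up to 30 mm (for the catch), then a plain upper part, to be gripped across x (52 mm). Goes in foot down, its x along the charger's x, either way round; home: origin at the bay's floor. May be absent (3 or 4 are there).
- pack_c: black battery pack standing upright, 52 (x) x 64 (y) mm, 98 mm high, 500 g +-15 percent; origin centre of underside, z up. Foot 12 mm high, then an 8 mm deep groove in both y sides up to 30 mm (for the catch), then a plain upper part, to be gripped across x (52 mm). Goes in foot down, its x along the charger's x, either way round; home: origin at the bay's floor. May be absent (3 or 4 are there).
- pack_d: black battery pack standing upright, 52 (x) x 64 (y) mm, 80 mm high, 400 g +-15 percent; origin centre of underside, z up. Foot 12 mm high, then an 8 mm deep groove in both y sides up to 30 mm (for the catch), then a plain upper part, to be gripped across x (52 mm). Goes in foot down, its x along the charger's x, either way round; home: origin at the bay's floor. May be absent (3 or 4 are there).
- label (a point): centre of the barcode label, 64 x 28 mm, on the slanted front of the charger, 29 mm above the bench; x points straight out of the label (towards the robot and 36 degrees up), y to the robot's right along the label.
- scanner: pistol-shaped cordless barcode scanner, 240 g, standing head down, handle up in its cradle, always on (no trigger to press). Origin where head and handle meet, 75 mm above the bench in the cradle; z up the handle, x the way it looks. Head 90 x 56 (y) x 44 mm, nose 30 degrees below x, lowest corner 50 mm below the origin; handle 32 (x) x 28 (y) mm, up to 126 mm above the origin.
- scanner_grip (a point): on the handle's axis 90 mm above the scanner's origin: grip here across y (28 mm), fingers pointing down.
- scanner_window (a point): centre of the scanner's window; x is the beam, straight out of it, 30 degrees below the scanner's x; 52 mm ahead of and 30 mm below the scanner's origin. It reads from 30 to 170 mm.
- cradle: black open cradle of the scanner, fixed to the bench, base 125 x 100 mm; origin on the bench, z up. The scanner's origin belongs 75 mm above it, scanner x along cradle x. A trough: floor sloping 30 degrees down towards x, a low front lip, side walls with 5 mm to spare on each side of the head; a scanner let go a few mm high settles into it.
- drill: cordless drill without its pack, lying on its side, 230 mm long: leave alone
- try_square: carpenter's square, 105 x 135 mm, lying flat: leave alone
- offcut: piece of wood 180 x 62 x 22 mm: leave alone
Mind the look-alikes: they are no part of the job. Leave any red look-alike of the scanner alone.

How it is judged:
By the outcome, as a careful person would: the job done as asked, in the order asked, and still so for the second after the job is handed in, with the robot touching nothing.
Of pack_a, pack_b, pack_c, pack_d only 3 to 4 are there at a start; the rules pass over those that are not, and their reading is None.
At some moment in a run one of pack_d may be knocked a few centimetres aside while the robot is not near it.
Once in a run the grip may slacken for a moment while it holds something.
It also fails if it takes over 210 s, if anything falls off the work surface, if the arm or the gripper's body presses on something with over 40 N, if the wrist force passes 120 N, or if a joint passes its speed limit or range.

### The arm

A 6-joint arm with a two-finger parallel gripper is mounted at the origin on the work surface. World frame = base frame: x ahead of the robot, y to its left, z up, the work surface at z = 0. Lengths are in m, angles in rad, forces in N, time in s.
With the tool pointing down it reaches from about 0.375 to 0.9 m from the base axis. Payload 3.1 kg.
Tool frame: the origin (TCP) lies at the centre of the arm's flange, where the gripper is bolted on; the fingertips stand 182 mm ahead of it and the grasp point (between the pads) lies 164 mm ahead of it (robot.tcp_to_tips is the distance from the TCP to the fingertips, in m); z points along the fingers, y is the direction in which the jaws open and shut (so a half turn about z gives the same grasp; the last joint's range is limited). The gripper opens to 87 mm and grips with 3 to 60 N. Pads are 19 mm wide; open, the fingers measure 117 mm over their backs; the gripper's body (75 mm by 190 mm) begins 51 mm behind the grasp point.
Start: joints at [0.98, 0.527, 1.433, -0, 1.181, -0.178], TCP at [0.251, 0.572, 0.405] pointing down, gripper open.
Joint ranges: [-3.08, 3.08], [-0.75, 2.2], [0.22, 2.44], [-1.43, 4.57], [0, 2.65], [-2.85, 2.85]. Speed limits (rad/s): [2.79, 2.79, 3.14, 3.14, 3.14, 3.14].

### API

Orientations are given as a unit quaternion [w, x, y, z].
In Python, from station import robot, grab_frame, camera_info, spotter gives the robot as it stands.
- The arm moves only by the shell command python3 -m handwheel 'ROWS'. ROWS is JSON, a list of rows, each an object of numbers: "x", "y", "z": the shift along the tool's x, y, z in m; "wx", "wy", "wz": the turn, a rotation vector about the tool's x, y, z in degrees; "grip": the closure, from 0 (fully open) to 1 (shut). In form: [{"x": .., "y": .., "z": .., "wx": .., "wy": .., "wz": .., "grip": ..}, ...]. A call has 1 to 5 rows; each row is the pose to reach, as a shift and turn from the pose commanded when the call began, along the tool's axes at that moment; what a row does not reach only later rows make up. A row lasts 1/12 s, in which the tool goes at most 41.7 mm and 7.16 degrees, less where a joint would pass 70% of its speed; a pose out of reach is approached as far as the arm can. A call with a gripper value outside its range is refused whole. The fingers move at their own pace and stop on an object; the grip force is fixed at half the most. Time passes only in rows, so rows that repeat a pose let the fingers close. It gives the time, the measured TCP pose, the force and the opening at its end, in the units of the state.
- robot.get_obs(): the state, without advancing time (a new reading comes with each control period).
- grab_frame(name): name is "side" or "top"; returns (picture, depth): 400x640x3 uint8, red, green, blue; 400x640 float32, m along the optical axis (not along the pixel's ray), 0 where there is no reading.
- camera_info(name): a dict with "K" (3x3 intrinsics, pixels), "R" (3x3) and "t" (3): a world point X has camera coordinates R X + t. Camera axes: x right, y down, z forward; pixel columns grow to the right and rows downward; lengths in m; the calibration is good to about 2 mm. A picture is of the moment at which its call begins. camera_info takes no time and is no camera call.
- robot.close_job(): hands the job in, once; it reports no verdict.
Trained networks look in the newest picture that a camera, given by its name, has taken for a name from the list of things; names that differ only in an ending like _2 or _b are one class to them, and where a whole thing is asked for, a point or a joint stands for the part that bears it (a point fixed in the world has none). Each returns a list of dicts, best first, with "confidence" (0 to 1); they miss things now and then, are a little off and sometimes report something else, mostly with a low value. They report only what shows in the picture. A call takes as long as a camera call. They do not tell look-alikes from the thing itself.
- spotter.cut_out(query, camera): "region" (400x640 bool, what is visible of it) and "box" ([centre column, centre row, width, height] in pixels, round what is visible of it).
- spotter.place_of(query, camera): "at" ([column, row] in pixels: a listed point, or the origin of a listed thing).
The state is a dict: "clock": time; "joint_pos": joint angles; "qd": joint speeds; "joint_torque": joint torques, N m; "eef_pos": TCP position; "orientation": TCP orientation; "ft_force": force on the tool from outside, world axes, zero at the start; "moment": the same for the moment, N m; "grip_width": finger opening in m.
Only numpy, scipy, OpenCV 4.12 (cv2) and the standard library are available. Lean on these libraries where they do the work, as an engineer would, in place of code of your own. Each camera call takes 0.05 s, during which the arm holds its last target. There are 200 camera calls.

## Working session

There is one attempt and no reset: what is moved stays moved. The work goes in short steps, Python scripts to look and compute and a shell command to move; the robot and the scene stay as the last step left them, time stands still between calls to the robot, and variables do not carry over. Pictures are saved under pics/ and viewed, about 12 in all and at most 16, crops included, and the job is handed in when it is done.

```bash
ls; mkdir -p pics; cat > h.py <<'E'
import numpy as np, cv2
from station import robot, grab_frame, camera_info, spotter
def save(n,name):
    im,d=grab_frame(n); cv2.imwrite(f'pics/{name}.png',im[...,::-1]); np.save(f'pics/{name}.npy',d); return im,d
def world(n,d):
    c=camera_info(n);K,R,t=[np.array(c[k]) for k in 'KRt']
    v,u=np.mgrid[:d.shape[0],:d.shape[1]]
    p=np.stack([(u-K[0,2])/K[0,0]*d,(v-K[1,2])/K[1,1]*d,d],-1)
    W=(p-t)@R; W[d==0]=np.nan; return W
def proj(n,X):
    c=camera_info(n);K,R,t=[np.array(c[k]) for k in 'KRt']
    p=np.atleast_2d(X)@R.T+t; q=p@K.T; return q[:,:2]/q[:,2:]
def ray(n,uv,z):
    c=camera_info(n);K,R,t=[np.array(c[k]) for k in 'KRt']
    o=-R.T@t; r=R.T@np.linalg.solve(K,[uv[0],uv[1],1]); return o+r*(z-o[2])/r[2]
E
python3 - <<'E'
from h import *
a,_=save('top','t0'); b,_=save('side','s0')
print(robot.get_obs())
for n in('top','side'):
    c=camera_info(n); print(n,np.round(-np.array(c['R']).T@c['t'],3),np.round(c['K'],1).tolist(),np.round(c['R'],2).tolist())
for q in ['charger','pack_a','scanner','scanner_grip','scanner_window','cradle','label','bay0','bay1','bay2','bay3','nose0','nose3']:
    for r in spotter.place_of(q,'top')[:6]: print(q,np.round(r['at'],1),round(r['confidence'],2))
E
```

```text
pics
{'clock': 0.1, 'joint_pos': array([ 9.79507245e-01,  5.28354948e-01,  1.43379543e+00, -5.98885070e-05,
        1.18140803e+00, -1.78529049e-01]), 'qd': array([-0.00040346, -0.00143948, -0.00299521, -0.00054069, -0.00029405,
        0.00110481]), 'joint_torque': array([-2.85014012e-04, -4.40985596e+01, -1.77151966e+01,  6.34791492e-02,
        5.33019262e-02, -3.40064139e-05]), 'eef_pos': array([0.25052588, 0.57224133, 0.4038736 ]), 'orientation': array([-3.43380366e-04,  2.04906834e-01,  9.78780988e-01, -9.21360213e-04]), 'ft_force': array([-0.14110495, -0.24952169,  0.12010895]), 'moment': array([ 0.00252616,  0.01666259, -0.00776468]), 'grip_width': 0.08714845755401214}
top [0.295 0.041 1.45 ] [[459.8, 0.0, 321.9], [0.0, 459.8, 204.1], [0.0, 0.0, 1.0]] [[0.01, -1.0, 0.01], [-0.98, -0.01, -0.18], [0.18, -0.01, -0.98]]
side [ 0.338 -1.026  0.748] [[372.1, 0.0, 320.5], [0.0, 372.1, 191.5], [0.0, 0.0, 1.0]] [[0.98, -0.18, 0.02], [-0.07, -0.51, -0.86], [0.17, 0.84, -0.51]]
charger [332.5 176.1] 0.79
charger [354.  174.2] 0.61
charger [300.1 234.4] 0.54
charger [223.9 218. ] 0.31
pa
[... 337 characters left out ...]
03.3] 0.65
scanner_window [178.3 246.3] 0.65
cradle [220.8 218.9] 0.56
label [330.1 190. ] 0.66
label [333.1 175.8] 0.66
bay0 [315.2 172.1] 0.93
bay0 [286.9 168.4] 0.93
bay0 [346.3 175.7] 0.87
bay0 [378.4 178.6] 0.75
bay1 [315.2 172.1] 0.93
bay1 [286.9 168.4] 0.93
bay1 [346.3 175.7] 0.87
bay1 [378.4 178.6] 0.75
bay2 [315.2 172.1] 0.93
bay2 [286.9 168.4] 0.93
bay2 [346.3 175.7] 0.87
bay2 [378.4 178.6] 0.75
bay3 [315.2 172.1] 0.93
bay3 [286.9 168.4] 0.93
bay3 [346.3 175.7] 0.87
bay3 [378.4 178.6] 0.75
nose0 [296.9 169.7] 0.49
nose0 [327.  170.8] 0.41
nose0 [390. 181.] 0.37
nose0 [340.8 129.1] 0.36
nose3 [296.9 169.7] 0.49
nose3 [327.  170.8] 0.41
nose3 [390. 181.] 0.37
nose3 [340.8 129.1] 0.36
```

View pics/t0.png

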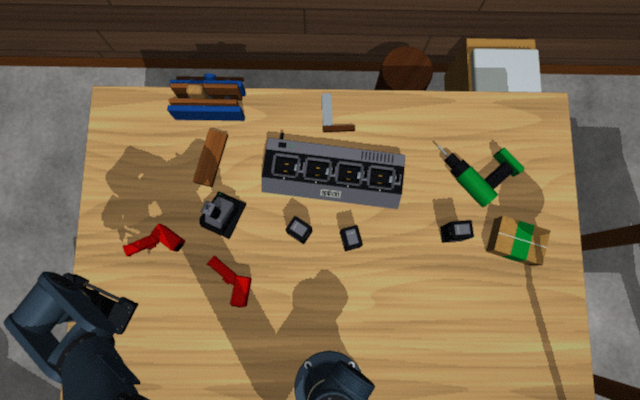

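View pics/s0.png

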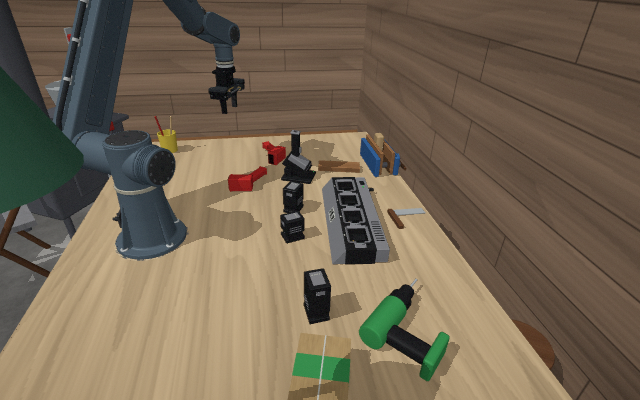

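The top view shows three packs at (450,231), (351,238) and (299,230). The charger's bays are at (286..378, 168..179), with bay 0 rightmost. The black scanner is in its cradle at (220,213). The red look-alikes at (160,240) and (240,285) have to be left alone, and so do the drill, square and offcut.

```bash
cat >> h.py <<'E'
def packs(n='top',im_d=None):
    d=im_d; W=world(n,d); out=[]
    for name,c in PK.items():
        pass
def rect(P):
    (c,s,a)=cv2.minAreaRect(P.astype(np.float32)); return np.round(c,4),np.round(s,4),round(a,1)
E
python3 - <<'E'
from h import *
d=np.load('pics/t0.npy'); im=cv2.imread('pics/t0.png'); W=world('top',d)
v,u=np.mgrid[:400,:640]
for c in[(456,231),(351,238),(299,229)]:
    m=(abs(u-c[0])<22)&(abs(v-c[1])<22)&(W[...,2]>.03)
    Z=W[...,2][m]; h=np.percentile(Z,90); t=m&(abs(W[...,2]-h)<.006)
    P=W[t]; print(c,'h',np.round(np.percentile(Z,[50,80,90,97]),4),t.sum(),rect(P[:,:2]*1000), np.round(np.median(P,0),4))
# charger bays
for z in(.031,.055,.061):
    B=np.array([ray('top',p,z) for p in[(378.4,178.6),(346.3,175.7),(315.2,172.1),(286.9,168.4)]]);print(z,np.round(B,4).tolist())
# top rim depth of charger
m=(u>255)&(u<415)&(v>125)&(v<215)&(W[...,2]>.051)
P=W[m];print('rim',np.round(np.percentile(P[:,2],[5,50,95]),4),rect(P[:,:2]*1000))
m=(u>255)&(u<415)&(v>125)&(v<215)&(W[...,2]>.006)
P=W[m];print('chg',rect(P[:,:2]*1000))
for z in(.029,):print('label',ray('top',(330.1,193.5),z), W[193,330])
# scanner / cradle
m=(u>190)&(u<255)&(v>180)&(v<250)
for lo,hi in[(.008,.3),(.06,.12),(.15,.25)]:
    k=m&(W[...,2]>lo)&(W[...,2]<hi); P=W[k]; print(lo,hi,len(P),np.round(P.max(0),3),np.round(P.mean(0),3),rect(P[:,:2]*1000))
big=cv2.resize(im[150:260,185:415],None,fx=3.47,fy=3.47,interpolation=cv2.INTER_CUBIC);cv2.imwrite('pics/c0.png',big)
s=cv2.imread('pics/s0.png');cv2.imwrite('pics/c1.png',cv2.resize(s[110:340,220:420],None,fx=2.6,fy=2.6,interpolation=cv2.INTER_CUBIC))
E
```

```text
(456, 231) h [0.1145 0.1178 0.1189 0.1206] 338 (array([ 463.3182, -379.251 ]), array([51.3486, 64.1546]), 6.0) [ 0.462  -0.3795  0.1165]
(351, 238) h [0.0778 0.0804 0.0817 0.0836] 300 (array([441.5512, -59.6893]), array([63.8892, 51.4336]), 15.6) [ 0.4415 -0.0597  0.079 ]
(299, 229) h [0.0966 0.0989 0.1003 0.102 ] 304 (array([463.3189,  99.3174]), array([63.7214, 50.9993]), 57.2) [0.4642 0.1012 0.0977]
0.031 [[0.6336, -0.1504, 0.031], [0.6418, -0.0485, 0.031], [0.6523, 0.0503, 0.031], [0.6633, 0.1404, 0.031]]
0.055 [[0.6279, -0.1472, 0.055], [0.6359, -0.047, 0.055], [0.6463, 0.0501, 0.055], [0.657, 0.1387, 0.055]]
0.061 [[0.6264, -0.1463, 0.061], [0.6344, -0.0466, 0.061], [0.6447, 0.0501, 0.061], [0.6555, 0.1382, 0.061]]
rim [0.0515 0.0551 0.0627] (array([663.4352,  -5.4119]), array([439.8506, 138.6791]), 83.4)
chg (array([668.5439, -13.3436]), array([292.8098, 511.9171]), 0.6)
label [0.58395843 0.00246436 0.029     ] [0.58548586 0.00280066 0.02938066]
0.008 0.3 1389 [0.622 0.442 0.204] [0.512 0.337 0.078] (array([529.7757, 342.6422]), array([227.0414, 146.5686]), 14.5)
0.06 0.12 708 [0.568 0.399 0.118] [0.501 0.34  0.081] (array([508.9352, 343.1449]), array([ 79.1369, 109.6657]), 66.7)
0.15 0.25 181 [0.524 0.364 0.204] [0.503 0.343 0.193] (array([503.7117, 345.1195]), array([30.5728, 35.6203]), 64.1)
```

View pics/c0.png

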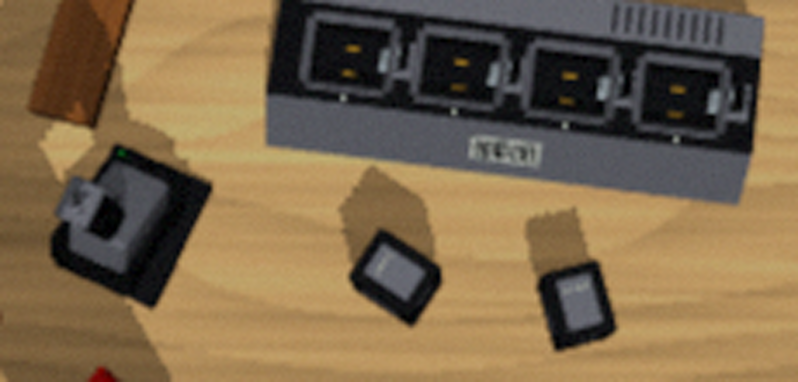

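View pics/c1.png

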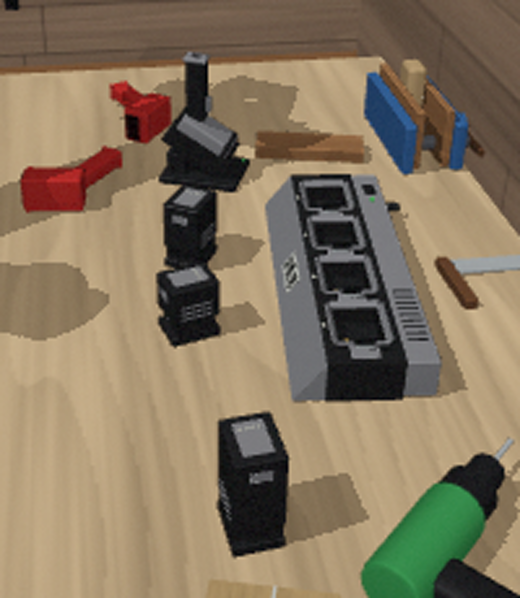

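Three packs are present: b (118 mm, at 0.463,-0.379), d (80 mm, at 0.442,-0.060) and c (98 mm, at 0.463,0.100). The order is therefore b, c, d. I'll now refine the charger pose from averaged depth and write the move helper.

```bash
cat >> h.py <<'E'
from scipy.spatial.transform import Rotation as Ro
def pose():
    o=robot.get_obs(); q=o['orientation']; return o,np.array(o['eef_pos']),Ro.from_quat([q[1],q[2],q[3],q[0]])
def down(jaw):  # tool z down, tool y at jaw deg
    a=np.radians(jaw); y=np.array([np.cos(a),np.sin(a),0]); z=np.array([0,0,-1.]); return Ro.from_matrix(np.stack([np.cross(y,z),y,z],1))
def goal(p,R,label=''):
    """p TCP target, R target rotation -> tool-axis shift (m) and turn (deg)"""
    o,p0,R0=pose(); s=R0.inv().apply(np.array(p)-p0); w=np.degrees((R0.inv()*R).as_rotvec())
    print(label,'shift',np.round(s,4),'turn',np.round(w,1),'|',round(o['clock'],1),'tcp',np.round(p0,4),'w',round(o['grip_width'],4),'F',np.round(o['ft_force'],1),'q',np.round(o['joint_pos'],2))
def gd(x,y,z,jaw,label=''):  # picks the nearer of the two equivalent jaw turns
    o,p0,R0=pose(); c=[down(jaw),down(jaw+180)]; goal([x,y,z],min(c,key=lambda r:(R0.inv()*r).magnitude()),label)
E
python3 - <<'E'
from h import *
from scipy.optimize import minimize
D=np.stack([grab_frame('top')[1] for _ in range(8)]); D[D==0]=np.nan; d=np.nan_to_num(np.nanmedian(D,0)); np.save('pics/davg.npy',d)
W=world('top',d); v,u=np.mgrid[:400,:640]
for c in[(456,231),(351,238),(299,229)]:
    m=(abs(u-c[0])<22)&(abs(v-c[1])<22)&(W[...,2]>.03)
    h=np.percentile(W[...,2][m],85); P=W[m&(abs(W[...,2]-h)<.006)]; print(c,round(h,4),rect(P[:,:2]*1000),np.round(P[:,:2].mean(0)*1000,1))
m=(u>255)&(u<415)&(v>125)&(v<215); P=W[m]; P=P[(P[:,2]>.02)&(P[:,2]<.075)]
def loc(p,P):
    a=p[2]; q=P[:,:2]-p[:2]; return q@np.array([[np.cos(a),-np.sin(a)],[np.sin(a),np.cos(a)]])
def cost(p,f=0):
    L=loc(p,P); b=L[:,1]-(np.clip(np.round((L[:,1]+.15)/.1),0,3)*.1-.15); x=abs(L[:,0]); y=abs(b)
    ring=(x<.033)&(y<.039)&~((x<.028)&(y<.034)); ring&=~((x<.012)&(b<-.02))
    sd=np.maximum(np.maximum(x-.033,y-.039),-np.maximum(x-.028,y-.034))
    w=1/(1+np.exp(sd/.0008))*~((x<.014)&(b<-.018))
    return -(w*(np.clip(P[:,2],.045,.062)-.055)).sum()
best=min((minimize(cost,[.648+i,-.003+j,np.radians(-6.3+k)],method='Nelder-Mead',options=dict(initial_simplex=[[.648+i,-.003+j,np.radians(-6.3+k)],[.651+i,-.003+j,np.radians(-6.3+k)],[.648+i,j,np.radians(-6.3+k)],[.648+i,-.003+j,np.radians(-5.3+k)]])) for i in(-.004,0,.004) for j in(-.004,0,.004) for k in(-1,1)),key=lambda r:r.fun)
print('charger',np.round(best.x[:2],4),np.degrees(best.x[2]),best.fun)
L=loc(best.x,P)
hi=L[P[:,2]>.0575]; print('lip x range',np.percentile(hi[:,0],[2,98]),'y',np.percentile(hi[:,1],[1,99]))
lo=L[(P[:,2]<.040)&(abs(L[:,0])<.04)]
for k in range(4):
    q=lo[abs(lo[:,1]-(k*.1-.15))<.045]; print(k,len(q),np.round([q.min(0),q.max(0),q.mean(0)],4).tolist())
gd(.45,.25,.42,45,'via');gd(.463,-.379,.40,6,'b')
E
```

```text
(456, 231) 0.1173 (array([ 463.6916, -380.6591]), array([51.8723, 63.9396]), 5.2) [ 463.3 -379.6]
(351, 238) 0.0798 (array([441.8586, -59.945 ]), array([63.5659, 52.0748]), 15.1) [441.4 -59.7]
(299, 229) 0.0981 (array([463.9087,  99.1162]), array([63.9357, 51.9065]), 57.1) [463.2  98.8]
charger [ 0.6515 -0.0024] -6.628145063257233 -0.6487790251532249
lip x range [-0.03824555  0.06094235] y [-0.20136428  0.18911456]
0 330 [[-0.0249, -0.1856], [0.0257, -0.12], [0.0012, -0.152]]
1 335 [[-0.025, -0.0856], [0.0262, -0.0181], [0.001, -0.0509]]
2 336 [[-0.0251, 0.015], [0.0256, 0.0825], [0.0012, 0.0502]]
3 330 [[-0.0252, 0.1166], [0.026, 0.1825], [0.0011, 0.1512]]
via shift [-0.3119 -0.2155 -0.0152] turn [-0.   0.  21.4] | 1.1 tcp [0.2507 0.5725 0.4048] w 0.0869 F [ 0.1 -0.1 -0.8] q [ 0.98  0.53  1.43 -0.    1.18 -0.18]
b shift [-0.5762 -0.7864  0.0048] turn [-0.   0.  60.4] | 1.1 tcp [0.2507 0.5725 0.4048] w 0.0869 F [ 0.1 -0.1 -0.8] q [ 0.98  0.53  1.43 -0.    1.18 -0.18]
```

```bash
H="python3 -m handwheel"
$H '[{"x":-0.156,"y":-0.108,"z":-0.015,"wz":20},{"x":-0.156,"y":-0.108,"z":-0.015,"wz":20},{"x":-0.156,"y":-0.108,"z":-0.015,"wz":20},{"x":-0.312,"y":-0.216,"z":-0.015,"wz":20},{"x":-0.312,"y":-0.216,"z":-0.015,"wz":20}]'
python3 -c "
from h import *
gd(.45,.25,.42,45,'via');gd(.463,-.379,.40,6,'b')"
```

```text
via shift [-0.3119 -0.2155 -0.0152] turn [-0.   0.  21.4] | 1.1 tcp [0.2507 0.5725 0.4048] w 0.0869 F [ 0.1 -0.1 -0.8] q [ 0.98  0.53  1.43 -0.    1.18 -0.18]
b shift [-0.5762 -0.7864  0.0048] turn [-0.   0.  60.4] | 1.1 tcp [0.2507 0.5725 0.4048] w 0.0869 F [ 0.1 -0.1 -0.8] q [ 0.98  0.53  1.43 -0.    1.18 -0.18]$[0]: bad value
```

```bash
python3 -m handwheel '[{"x":-0.04,"y":-0.02,"z":-0.015,"wx":0,"wy":0,"wz":7,"grip":0}]'; python3 -m handwheel '[{"x":-0.04,"y":-0.02,"z":0,"wx":0,"wy":0,"wz":0,"grip":0}]'
python3 -c "
from h import *
gd(.45,.25,.42,45,'via')"
```

```text
clock: 1.23
eef_pos: [0.2726, 0.5447, 0.4157]
orientation: [-0.002, 0.262, 0.965, -0.001]
ft_force: [0.8, 0.1, 0.9]
grip_width: 0.087
clock: 1.32
eef_pos: [0.2986, 0.5086, 0.4197]
orientation: [0.001, 0.264, 0.964, 0.003]
ft_force: [1.9, -0.2, 0.2]
grip_width: 0.0872
via shift [-0.262  -0.1454 -0.0009] turn [ 0.3  0.  14.4] | 1.3 tcp [0.2986 0.5086 0.4197] w 0.0872 F [ 1.9 -0.2  0.2] q [ 0.85  0.46  1.51  0.    1.17 -0.19]
```

```bash
python3 -m handwheel '[{"x":-0.13,"y":-0.07,"z":0,"wx":0,"wy":0,"wz":14,"grip":0},{"x":-0.13,"y":-0.07,"z":0,"wx":0,"wy":0,"wz":14,"grip":0},{"x":-0.13,"y":-0.07,"z":0,"wx":0,"wy":0,"wz":14,"grip":0},{"x":-0.13,"y":-0.07,"z":0,"wx":0,"wy":0,"wz":14,"grip":0},{"x":-0.13,"y":-0.07,"z":0,"wx":0,"wy":0,"wz":14,"grip":0}]' | head -2
python3 -c "
from h import *
gd(.45,.25,.42,45,'via');gd(.463,-.379,.40,5.5,'b')"
```

```text
clock: 1.73
eef_pos: [0.3769, 0.3773, 0.4182]
via shift [-0.1417 -0.0385 -0.0016] turn [-0.   0.1  0.1] | 1.7 tcp [0.3769 0.3773 0.4182] w 0.0873 F [-0.2  0.1 -0. ] q [ 0.58  0.39  1.65 -0.    1.11 -0.21]
b shift [-0.5952 -0.4745  0.0195] turn [ 0.   0.1 39.6] | 1.7 tcp [0.3769 0.3773 0.4182] w 0.0873 F [-0.2  0.1 -0. ] q [ 0.58  0.39  1.65 -0.    1.11 -0.21]
```

```bash
python3 -m handwheel '[{"x":-0.16,"y":-0.124,"z":0,"wx":0,"wy":0,"wz":0,"grip":0},{"x":-0.16,"y":-0.124,"z":0,"wx":0,"wy":0,"wz":0,"grip":0},{"x":-0.16,"y":-0.124,"z":0,"wx":0,"wy":0,"wz":0,"grip":0},{"x":-0.16,"y":-0.124,"z":0,"wx":0,"wy":0,"wz":0,"grip":0},{"x":-0.16,"y":-0.124,"z":0,"wx":0,"wy":0,"wz":0,"grip":0}]' | head -2
python3 -m handwheel '[{"x":-0.16,"y":-0.124,"z":0,"wx":0,"wy":0,"wz":0,"grip":0},{"x":-0.16,"y":-0.124,"z":0,"wx":0,"wy":0,"wz":0,"grip":0},{"x":-0.16,"y":-0.124,"z":0,"wx":0,"wy":0,"wz":0,"grip":0},{"x":-0.16,"y":-0.124,"z":0,"wx":0,"wy":0,"wz":0,"grip":0},{"x":-0.16,"y":-0.124,"z":0,"wx":0,"wy":0,"wz":0,"grip":0}]' | head -2
python3 -m handwheel '[{"x":-0.16,"y":-0.124,"z":0,"wx":0,"wy":0,"wz":0,"grip":0},{"x":-0.16,"y":-0.124,"z":0,"wx":0,"wy":0,"wz":0,"grip":0},{"x":-0.16,"y":-0.124,"z":0,"wx":0,"wy":0,"wz":0,"grip":0},{"x":-0.16,"y":-0.124,"z":0,"wx":0,"wy":0,"wz":0,"grip":0},{"x":-0.16,"y":-0.124,"z":0,"wx":0,"wy":0,"wz":0,"grip":0}]' | head -2
python3 -m handwheel '[{"x":-0.11,"y":-0.09,"z":0.02,"wx":0,"wy":0,"wz":34,"grip":0},{"x":-0.11,"y":-0.09,"z":0.02,"wx":0,"wy":0,"wz":34,"grip":0},{"x":-0.11,"y":-0.09,"z":0.02,"wx":0,"wy":0,"wz":34,"grip":0},{"x":-0.11,"y":-0.09,"z":0.02,"wx":0,"wy":0,"wz":34,"grip":0},{"x":-0.11,"y":-0.09,"z":0.02,"wx":0,"wy":0,"wz":34,"grip":0}]' | head -2
python3 -c "
from h import *
gd(.463,-.380,.254,5.4,'b')"
```

```text
clock: 2.15
eef_pos: [0.4011, 0.1787, 0.4182]
clock: 2.57
eef_pos: [0.4284, -0.0225, 0.4184]
clock: 2.98
eef_pos: [0.4553, -0.2237, 0.4183]
clock: 3.4
eef_pos: [0.4705, -0.3671, 0.3972]
b shift [-0.0108 -0.01    0.1432] turn [0.1 0.2 5.4] | 3.4 tcp [ 0.4705 -0.3671  0.3972] w 0.0871 F [-0.2  0.5 -0.2] q [-0.85  0.5   1.51 -0.    1.13 -1.04]
```

```bash
python3 -m handwheel '[{"x":-0.011,"y":-0.01,"z":0.02,"wx":0,"wy":0,"wz":5.4,"grip":0},{"x":-0.011,"y":-0.01,"z":0.06,"wx":0,"wy":0,"wz":5.4,"grip":0},{"x":-0.011,"y":-0.01,"z":0.09,"wx":0,"wy":0,"wz":5.4,"grip":0},{"x":-0.011,"y":-0.01,"z":0.09,"wx":0,"wy":0,"wz":5.4,"grip":0}]' | head -2
python3 -c "
from h import *
gd(.463,-.380,.254,5.4,'b')"
```

```text
clock: 3.73
eef_pos: [0.461, -0.3734, 0.3022]
b shift [-0.0073  0.0017  0.0481] turn [-0.4 -0.6  0.5] | 3.7 tcp [ 0.461  -0.3734  0.3022] w 0.0872 F [-0.8  1.1  0.2] q [-0.87  0.62  1.6   0.    0.93 -0.97]
```

```bash
python3 -m handwheel '[{"x":-0.004,"y":0.001,"z":0.02,"wx":0,"wy":0,"wz":0,"grip":0},{"x":-0.004,"y":0.001,"z":0.048,"wx":0,"wy":0,"wz":0,"grip":0},{"x":-0.004,"y":0.001,"z":0.048,"wx":0,"wy":0,"wz":0,"grip":0},{"x":-0.004,"y":0.001,"z":0.048,"wx":0,"wy":0,"wz":0,"grip":0},{"x":-0.004,"y":0.001,"z":0.048,"wx":0,"wy":0,"wz":0,"grip":0}]' | head -2
python3 -c "
from h import *
gd(.463,-.380,.254,5.4,'b')"
```

```text
clock: 4.15
eef_pos: [0.4643, -0.3795, 0.2618]
b shift [-0.0004 -0.0014  0.0078] turn [0.1 0.1 0.6] | 4.2 tcp [ 0.4643 -0.3795  0.2618] w 0.0874 F [-0.6 -0.3  0.9] q [-0.87  0.68  1.61  0.    0.84 -0.98]
```

```bash
python3 -m handwheel '[{"x":0,"y":-0.001,"z":0.007,"wx":0,"wy":0,"wz":0.6,"grip":0},{"x":0,"y":-0.001,"z":0.007,"wx":0,"wy":0,"wz":0.6,"grip":1},{"x":0,"y":-0.001,"z":0.007,"wx":0,"wy":0,"wz":0.6,"grip":1},{"x":0,"y":-0.001,"z":0.007,"wx":0,"wy":0,"wz":0.6,"grip":1},{"x":0,"y":-0.001,"z":0.007,"wx":0,"wy":0,"wz":0.6,"grip":1}]'
python3 -m handwheel '[{"x":0,"y":0,"z":0,"wx":0,"wy":0,"wz":0,"grip":1},{"x":0,"y":0,"z":0,"wx":0,"wy":0,"wz":0,"grip":1},{"x":0,"y":0,"z":0,"wx":0,"wy":0,"wz":0,"grip":1},{"x":0,"y":0,"z":0,"wx":0,"wy":0,"wz":0,"grip":1}]'
python3 -c "
from h import *
gd(.463,-.380,.254,5.4,'b')"
```

```text
clock: 4.57
eef_pos: [0.4626, -0.3795, 0.2535]
orientation: [0.0, 0.673, 0.739, -0.0]
ft_force: [-0.3, 0.1, 0.3]
grip_width: 0.068
clock: 4.9
eef_pos: [0.4629, -0.3796, 0.2533]
orientation: [0.001, 0.673, 0.739, 0.0]
ft_force: [1.8, -0.6, 1.1]
grip_width: 0.052
b shift [-0.0004  0.     -0.0007] turn [ 0.1  0.1 -0.1] | 4.9 tcp [ 0.4629 -0.3796  0.2533] w 0.052 F [ 1.8 -0.6  1.1] q [-0.87  0.7   1.62  0.    0.83 -0.97]
```

```bash
python3 -m handwheel '[{"x":0,"y":0,"z":-0.015,"wx":0,"wy":0,"wz":0,"grip":1},{"x":0,"y":0,"z":-0.05,"wx":0,"wy":0,"wz":0,"grip":1},{"x":0,"y":0,"z":-0.09,"wx":0,"wy":0,"wz":0,"grip":1},{"x":0,"y":0,"z":-0.115,"wx":0,"wy":0,"wz":0,"grip":1},{"x":0,"y":0,"z":-0.115,"wx":0,"wy":0,"wz":0,"grip":1}]'
python3 -c "
from h import *
gd(.6342,-.1514,.37,-6.6,'bay0')"
```

```text
clock: 5.32
eef_pos: [0.4633, -0.3804, 0.3727]
orientation: [0.005, 0.673, 0.739, -0.001]
ft_force: [1.3, -1.4, -4.6]
grip_width: 0.0521
bay0 shift [0.2121 0.1915 0.002 ] turn [ 0.3  0.4 12. ] | 5.3 tcp [ 0.4633 -0.3804  0.3727] w 0.0521 F [ 1.3 -1.4 -4.6] q [-0.87  0.53  1.53 -0.    1.07 -0.97]
```

```bash
python3 -m handwheel '[{"x":0.02,"y":0.018,"z":0,"wx":0,"wy":0,"wz":2,"grip":1},{"x":0.048,"y":0.043,"z":0,"wx":0,"wy":0,"wz":4,"grip":1},{"x":0.076,"y":0.069,"z":0,"wx":0,"wy":0,"wz":6,"grip":1},{"x":0.106,"y":0.096,"z":0,"wx":0,"wy":0,"wz":8,"grip":1},{"x":0.136,"y":0.123,"z":0,"wx":0,"wy":0,"wz":10,"grip":1}]'|tail -2
python3 -c "
from h import *
gd(.6342,-.1514,.37,-6.6,'bay0')"
```

```text
ft_force: [0.2, -0.3, -5.7]
grip_width: 0.052
bay0 shift [ 0.0844  0.0554 -0.0056] turn [-0.4 -0.2  1.8] | 5.7 tcp [ 0.5718 -0.2308  0.3645] w 0.052 F [ 0.2 -0.3 -5.7] q [-0.56  0.56  1.49 -0.    1.09 -0.48]
```

```bash
python3 -m handwheel '[{"x":0.025,"y":0.015,"z":0,"wx":0,"wy":0,"wz":0.8,"grip":1},{"x":0.05,"y":0.03,"z":0,"wx":0,"wy":0,"wz":1.6,"grip":1},{"x":0.062,"y":0.038,"z":0,"wx":0,"wy":0,"wz":1.6,"grip":1},{"x":0.062,"y":0.038,"z":0,"wx":0,"wy":0,"wz":1.6,"grip":1},{"x":0.062,"y":0.038,"z":0,"wx":0,"wy":0,"wz":1.6,"grip":1}]'|tail -2
python3 -c "
from h import *
gd(.6342,-.1514,.345,-6.6,'bay0')
save('side','s1'); d=save('top','t1')[1]
s=cv2.imread('pics/s1.png');t=cv2.imread('pics/t1.png')
cv2.imwrite('pics/c2.png',np.hstack([cv2.resize(s[110:310,270:420],(450,600)),cv2.resize(t[120:220,340:415],(350,467)).copy() if 0 else cv2.resize(t[120:240,330:400],(350,600))]))"
```

```text
ft_force: [0.3, -1.2, -6.3]
grip_width: 0.0519
bay0 shift [0.0236 0.0172 0.0202] turn [-0.3 -0.   0.5] | 6.2 tcp [ 0.6146 -0.1731  0.3653] w 0.0519 F [ 0.3 -1.2 -6.3] q [-0.45  0.59  1.43 -0.    1.12 -0.34]
```

View pics/c2.png

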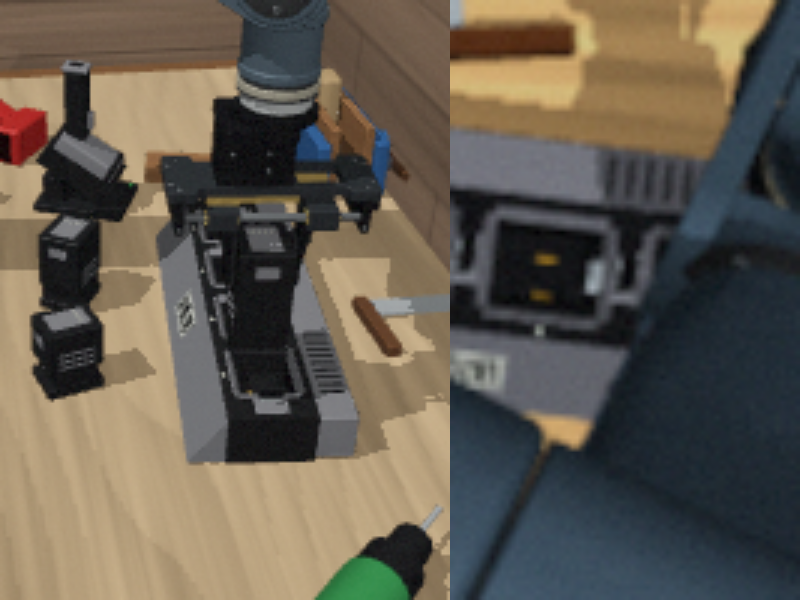

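The picture shows pack b upright in the jaws and short of bay 0's mouth. Next I align it.

```bash
python3 -m handwheel '[{"x":0.012,"y":0.009,"z":0.008,"wx":0,"wy":0,"wz":0.5,"grip":1},{"x":0.024,"y":0.017,"z":0.012,"wx":0,"wy":0,"wz":0.5,"grip":1},{"x":0.024,"y":0.017,"z":0.012,"wx":0,"wy":0,"wz":0.5,"grip":1},{"x":0.024,"y":0.017,"z":0.012,"wx":0,"wy":0,"wz":0.5,"grip":1}]'|tail -2
python3 -c "
from h import *
gd(.6342,-.1514,.325,-6.6,'bay0')"
```

```text
ft_force: [-0.3, 0.2, -7.6]
grip_width: 0.0519
bay0 shift [ 0.0004 -0.0003  0.0302] turn [-0.1 -0.  -0.1] | 6.6 tcp [ 0.6345 -0.1519  0.3552] w 0.0519 F [-0.3  0.2 -7.6] q [-0.41  0.62  1.41 -0.    1.12 -0.29]
```

```bash
python3 -m handwheel '[{"x":0,"y":0,"z":0.018,"wx":0,"wy":0,"wz":0,"grip":1},{"x":0,"y":0,"z":0.03,"wx":0,"wy":0,"wz":0,"grip":1},{"x":0,"y":0,"z":0.038,"wx":0,"wy":0,"wz":0,"grip":1},{"x":0,"y":0,"z":0.044,"wx":0,"wy":0,"wz":0,"grip":1},{"x":0,"y":0,"z":0.048,"wx":0,"wy":0,"wz":0,"grip":1}]'
python3 -m handwheel '[{"x":0,"y":0,"z":0.004,"wx":0,"wy":0,"wz":0,"grip":1},{"x":0,"y":0,"z":0.008,"wx":0,"wy":0,"wz":0,"grip":1}]'
```

```text
clock: 7.0
eef_pos: [0.6343, -0.1521, 0.3068]
orientation: [-0.001, 0.748, 0.664, -0.0]
ft_force: [0.5, 0.2, -6.0]
grip_width: 0.0519
clock: 7.17
eef_pos: [0.6347, -0.151, 0.3011]
orientation: [-0.001, 0.748, 0.664, 0.001]
ft_force: [-2.7, 6.1, 4.0]
grip_width: 0.0516
```

```bash
python3 -m handwheel '[{"x":0,"y":0,"z":0.004,"wx":0,"wy":0,"wz":0,"grip":1},{"x":0,"y":0,"z":0.008,"wx":0,"wy":0,"wz":0,"grip":1}]'
python3 -m handwheel '[{"x":0,"y":0,"z":0.004,"wx":0,"wy":0,"wz":0,"grip":1},{"x":0,"y":0,"z":0.008,"wx":0,"wy":0,"wz":0,"grip":1}]'
```

```text
clock: 7.33
eef_pos: [0.6346, -0.1508, 0.2924]
orientation: [-0.001, 0.748, 0.664, 0.001]
ft_force: [-0.8, 5.7, -3.2]
grip_width: 0.0521
clock: 7.5
eef_pos: [0.6347, -0.1513, 0.2841]
orientation: [-0.0, 0.747, 0.664, 0.0]
ft_force: [-4.3, 10.6, 37.1]
grip_width: 0.0519
```

```bash
python3 -m handwheel '[{"x":0,"y":0,"z":-0.004,"wx":0,"wy":0,"wz":0,"grip":1},{"x":0,"y":0,"z":-0.005,"wx":0,"wy":0,"wz":0,"grip":1},{"x":0,"y":0,"z":-0.005,"wx":0,"wy":0,"wz":0,"grip":1}]'
python3 -m handwheel '[{"x":0,"y":0,"z":-0.003,"wx":0,"wy":0,"wz":0,"grip":1},{"x":0,"y":0,"z":-0.003,"wx":0,"wy":0,"wz":0,"grip":1}]'
```

```text
clock: 7.75
eef_pos: [0.6344, -0.1524, 0.2869]
orientation: [-0.0, 0.748, 0.664, -0.001]
ft_force: [0.8, -1.7, -18.3]
grip_width: 0.0519
clock: 7.92
eef_pos: [0.6343, -0.1533, 0.2885]
orientation: [-0.0, 0.747, 0.664, -0.002]
ft_force: [3.5, -5.0, -26.6]
grip_width: 0.0521
```

```bash
python3 -m handwheel '[{"x":0,"y":0,"z":0,"wx":0,"wy":0,"wz":0,"grip":1},{"x":0,"y":0,"z":0,"wx":0,"wy":0,"wz":0,"grip":1},{"x":0,"y":0,"z":0,"wx":0,"wy":0,"wz":0,"grip":1}]'
python3 -m handwheel '[{"x":0,"y":0,"z":0.003,"wx":0,"wy":0,"wz":0,"grip":1},{"x":0,"y":0,"z":0.005,"wx":0,"wy":0,"wz":0,"grip":1},{"x":0,"y":0,"z":0.005,"wx":0,"wy":0,"wz":0,"grip":1}]'
```

```text
clock: 8.17
eef_pos: [0.6343, -0.1533, 0.2885]
orientation: [-0.0, 0.748, 0.664, -0.002]
ft_force: [2.7, -6.2, -26.5]
grip_width: 0.052
clock: 8.42
eef_pos: [0.6346, -0.1521, 0.2876]
orientation: [0.0, 0.748, 0.664, -0.0]
ft_force: [-1.6, -0.9, -7.4]
grip_width: 0.0518
```

```bash
python3 -m handwheel '[{"x":0,"y":0,"z":0.002,"wx":0,"wy":0,"wz":0,"grip":1},{"x":0,"y":0,"z":0.002,"wx":0,"wy":0,"wz":0,"grip":0},{"x":0,"y":0,"z":0.002,"wx":0,"wy":0,"wz":0,"grip":0},{"x":0,"y":0,"z":0.002,"wx":0,"wy":0,"wz":0,"grip":0},{"x":0,"y":0,"z":0.002,"wx":0,"wy":0,"wz":0,"grip":0}]'
python3 -m handwheel '[{"x":0,"y":0,"z":-0.03,"wx":0,"wy":0,"wz":0,"grip":0},{"x":0,"y":0,"z":-0.07,"wx":0,"wy":0,"wz":0,"grip":0},{"x":0,"y":0,"z":-0.11,"wx":0,"wy":0,"wz":0,"grip":0},{"x":0,"y":0,"z":-0.11,"wx":0,"wy":0,"wz":0,"grip":0}]'
python3 -c "
from h import *
gd(.4635,.099,.38,-32.9,'c')"
```

```text
clock: 8.83
eef_pos: [0.6356, -0.152, 0.2867]
orientation: [0.002, 0.747, 0.664, 0.001]
ft_force: [-0.0, 0.8, -0.2]
grip_width: 0.0708
clock: 9.17
eef_pos: [0.6373, -0.1525, 0.4051]
orientation: [0.009, 0.747, 0.664, 0.004]
ft_force: [0.3, -0.6, 1.0]
grip_width: 0.0858
c shift [ 0.2296 -0.2025  0.0201] turn [ 1.1  0.  26.2] | 9.2 tcp [ 0.6373 -0.1525  0.4051] w 0.0858 F [ 0.3 -0.6  1. ] q [-0.41  0.57  1.36  0.    1.2  -0.29]
```

```bash
python3 -m handwheel '[{"x":0.115,"y":-0.10,"z":0.01,"wx":0,"wy":0,"wz":0,"grip":0},{"x":0.115,"y":-0.10,"z":0.01,"wx":0,"wy":0,"wz":0,"grip":0},{"x":0.115,"y":-0.10,"z":0.01,"wx":0,"wy":0,"wz":0,"grip":0},{"x":0.2,"y":-0.17,"z":0.01,"wx":0,"wy":0,"wz":7,"grip":0},{"x":0.2,"y":-0.17,"z":0.01,"wx":0,"wy":0,"wz":14,"grip":0}]'|head -2
python3 -m handwheel '[{"x":0.02,"y":-0.04,"z":0.01,"wx":0,"wy":0,"wz":12,"grip":0},{"x":0.02,"y":-0.04,"z":0.01,"wx":0,"wy":0,"wz":12,"grip":0},{"x":0.02,"y":-0.04,"z":0.01,"wx":0,"wy":0,"wz":12,"grip":0},{"x":0.02,"y":-0.04,"z":0.01,"wx":0,"wy":0,"wz":12,"grip":0}]'|head -2
python3 -c "
from h import *
gd(.4635,.099,.236,-32.9,'c')"
```

```text
clock: 9.58
eef_pos: [0.518, 0.0224, 0.3863]
clock: 9.92
eef_pos: [0.4894, 0.0543, 0.3766]
c shift [ 0.0236 -0.0464  0.1405] turn [ 0.2 -0.1  0.4] | 9.9 tcp [0.4894 0.0543 0.3766] w 0.0867 F [ 0.4 -1.3 -0.1] q [-0.12  0.39  1.79 -0.    0.96  0.45]
```

```bash
python3 -m handwheel '[{"x":0.0236,"y":-0.0464,"z":0.02,"wx":0,"wy":0,"wz":0.4,"grip":0},{"x":0.0236,"y":-0.0464,"z":0.04,"wx":0,"wy":0,"wz":0.4,"grip":0},{"x":0.0236,"y":-0.0464,"z":0.06,"wx":0,"wy":0,"wz":0.4,"grip":0},{"x":0.0236,"y":-0.0464,"z":0.06,"wx":0,"wy":0,"wz":0.4,"grip":0},{"x":0.0236,"y":-0.0464,"z":0.06,"wx":0,"wy":0,"wz":0.4,"grip":0}]'|head -2
python3 -c "
from h import *
gd(.4635,.099,.236,-32.9,'c')"
```

```text
clock: 10.33
eef_pos: [0.464, 0.0981, 0.3155]
c shift [ 0.0004 -0.001   0.0795] turn [ 0.  -0.  -0.2] | 10.3 tcp [0.464  0.0981 0.3155] w 0.0868 F [ 0.2 -0.6  0.1] q [-0.03  0.47  1.89 -0.    0.78  0.55]
```

```bash
python3 -m handwheel '[{"x":0,"y":-0.001,"z":0.03,"wx":0,"wy":0,"wz":0,"grip":0},{"x":0,"y":-0.001,"z":0.06,"wx":0,"wy":0,"wz":0,"grip":0},{"x":0,"y":-0.001,"z":0.079,"wx":0,"wy":0,"wz":0,"grip":0},{"x":0,"y":-0.001,"z":0.079,"wx":0,"wy":0,"wz":0,"grip":0},{"x":0,"y":-0.001,"z":0.079,"wx":0,"wy":0,"wz":0,"grip":0}]'|head -2
python3 -m handwheel '[{"x":0,"y":0,"z":0,"wx":0,"wy":0,"wz":0,"grip":1},{"x":0,"y":0,"z":0,"wx":0,"wy":0,"wz":0,"grip":1},{"x":0,"y":0,"z":0,"wx":0,"wy":0,"wz":0,"grip":1},{"x":0,"y":0,"z":0,"wx":0,"wy":0,"wz":0,"grip":1},{"x":0,"y":0,"z":0,"wx":0,"wy":0,"wz":0,"grip":1}]'
python3 -m handwheel '[{"x":0,"y":0,"z":0,"wx":0,"wy":0,"wz":0,"grip":1},{"x":0,"y":0,"z":0,"wx":0,"wy":0,"wz":0,"grip":1},{"x":0,"y":0,"z":0,"wx":0,"wy":0,"wz":0,"grip":1}]'
```

```text
clock: 10.75
eef_pos: [0.4632, 0.0987, 0.2371]
clock: 11.17
eef_pos: [0.4618, 0.0995, 0.2375]
orientation: [0.0, 0.879, 0.476, 0.001]
ft_force: [0.3, 0.3, -0.4]
grip_width: 0.0619
clock: 11.42
eef_pos: [0.4632, 0.0992, 0.2375]
orientation: [0.002, 0.879, 0.476, 0.002]
ft_force: [2.9, -2.3, 3.5]
grip_width: 0.0522
```

```bash
python3 -m handwheel '[{"x":0,"y":0,"z":-0.015,"wx":0,"wy":0,"wz":0,"grip":1},{"x":0,"y":0,"z":-0.05,"wx":0,"wy":0,"wz":0,"grip":1},{"x":0,"y":0,"z":-0.085,"wx":0,"wy":0,"wz":0,"grip":1},{"x":0,"y":0,"z":-0.1,"wx":0,"wy":0,"wz":0,"grip":1},{"x":0,"y":0,"z":-0.1,"wx":0,"wy":0,"wz":0,"grip":1}]'
python3 -c "
from h import *
gd(.6573,.0473,.335,-6.6,'bay2')"
```

```text
clock: 11.83
eef_pos: [0.4615, 0.0998, 0.3388]
orientation: [0.001, 0.879, 0.476, 0.002]
ft_force: [0.7, -0.3, -5.4]
grip_width: 0.052
bay2 shift [0.0631 0.1926 0.0045] turn [  0.2  -0.1 -26.5] | 11.8 tcp [0.4615 0.0998 0.3388] w 0.052 F [ 0.7 -0.3 -5.4] q [-0.02  0.43  1.88  0.    0.83  0.55]
```

```bash
python3 -m handwheel '[{"x":0.006,"y":0.018,"z":0,"wx":0,"wy":0,"wz":-5,"grip":1},{"x":0.016,"y":0.049,"z":0,"wx":0,"wy":0,"wz":-10,"grip":1},{"x":0.027,"y":0.083,"z":0,"wx":0,"wy":0,"wz":-16,"grip":1},{"x":0.038,"y":0.117,"z":0,"wx":0,"wy":0,"wz":-22,"grip":1},{"x":0.047,"y":0.146,"z":0,"wx":0,"wy":0,"wz":-26,"grip":1}]'|tail -2
python3 -m handwheel '[{"x":-0.005,"y":0.022,"z":0,"wx":0,"wy":0,"wz":0,"grip":1},{"x":-0.005,"y":0.038,"z":0,"wx":0,"wy":0,"wz":0,"grip":1},{"x":-0.005,"y":0.038,"z":0,"wx":0,"wy":0,"wz":0,"grip":1},{"x":-0.005,"y":0.038,"z":0,"wx":0,"wy":0,"wz":0,"grip":1}]'|tail -2
python3 -c "
from h import *
gd(.6573,.0473,.335,-6.6,'bay2')"
```

```text
ft_force: [0.7, 0.1, -4.9]
grip_width: 0.052
ft_force: [0.3, 0.8, -5.7]
grip_width: 0.0521
bay2 shift [-0.0005  0.0116 -0.0023] turn [-0.5 -0.  -0.6] | 12.6 tcp [0.6458 0.0493 0.3328] w 0.0521 F [ 0.3  0.8 -5.7] q [-0.1   0.64  1.44  0.    1.07  0.03]
```

```bash
python3 -m handwheel '[{"x":-0.0005,"y":0.0115,"z":0,"wx":-0.3,"wy":0,"wz":-0.6,"grip":1},{"x":-0.0005,"y":0.0115,"z":0,"wx":-0.3,"wy":0,"wz":-0.6,"grip":1},{"x":-0.0005,"y":0.0115,"z":0,"wx":-0.3,"wy":0,"wz":-0.6,"grip":1}]'|tail -2
python3 -c "
from h import *
gd(.6573,.0473,.2865,-6.6,'bay2')"
```

```text
ft_force: [-0.8, -0.0, -5.4]
grip_width: 0.0519
bay2 shift [-0.0004  0.0006  0.0484] turn [ 0.  -0.   0.1] | 12.8 tcp [0.6567 0.0478 0.3349] w 0.0519 F [-0.8 -0.  -5.4] q [-0.1   0.65  1.41  0.    1.08  0.02]
```

```bash
python3 -m handwheel '[{"x":0,"y":0,"z":0.018,"wx":0,"wy":0,"wz":0,"grip":1},{"x":0,"y":0,"z":0.03,"wx":0,"wy":0,"wz":0,"grip":1},{"x":0,"y":0,"z":0.037,"wx":0,"wy":0,"wz":0,"grip":1},{"x":0,"y":0,"z":0.042,"wx":0,"wy":0,"wz":0,"grip":1},{"x":0,"y":0,"z":0.046,"wx":0,"wy":0,"wz":0,"grip":1}]'
python3 -m handwheel '[{"x":0,"y":0,"z":0.004,"wx":0,"wy":0,"wz":0,"grip":1},{"x":0,"y":0,"z":0.008,"wx":0,"wy":0,"wz":0,"grip":1},{"x":0,"y":0,"z":0.012,"wx":0,"wy":0,"wz":0,"grip":1}]'
python3 -m handwheel '[{"x":0,"y":0,"z":0.003,"wx":0,"wy":0,"wz":0,"grip":1},{"x":0,"y":0,"z":0.006,"wx":0,"wy":0,"wz":0,"grip":1}]'
```

```text
clock: 13.25
eef_pos: [0.6572, 0.0472, 0.2904]
orientation: [0.001, 0.746, 0.666, -0.0]
ft_force: [-3.2, -1.2, -2.3]
grip_width: 0.0517
clock: 13.5
eef_pos: [0.6572, 0.0472, 0.2803]
orientation: [0.001, 0.747, 0.665, 0.0]
ft_force: [-6.9, -1.7, 5.9]
grip_width: 0.0517
clock: 13.67
eef_pos: [0.6572, 0.0472, 0.2741]
orientation: [0.001, 0.747, 0.665, 0.0]
ft_force: [-6.9, -0.7, 5.7]
grip_width: 0.0516
```

```bash
python3 -m handwheel '[{"x":0,"y":-0.001,"z":0.003,"wx":0,"wy":0,"wz":0,"grip":1},{"x":0,"y":-0.001,"z":0.006,"wx":0,"wy":0,"wz":0,"grip":1},{"x":0,"y":-0.001,"z":0.006,"wx":0,"wy":0,"wz":0,"grip":1}]'
```

```text
clock: 13.92
eef_pos: [0.6569, 0.047, 0.2683]
orientation: [0.002, 0.746, 0.666, 0.001]
ft_force: [-5.1, -2.5, 4.6]
grip_width: 0.0522
```

```bash
python3 -m handwheel '[{"x":0,"y":0,"z":0.002,"wx":0,"wy":0,"wz":0,"grip":1},{"x":0,"y":0,"z":0.004,"wx":0,"wy":0,"wz":0,"grip":1},{"x":0,"y":0,"z":0.004,"wx":0,"wy":0,"wz":0,"grip":1}]'
python3 -m handwheel '[{"x":0,"y":0,"z":0,"wx":0,"wy":0,"wz":0,"grip":1}]'
```

```text
clock: 14.17
eef_pos: [0.6569, 0.047, 0.2682]
orientation: [0.002, 0.746, 0.666, 0.001]
ft_force: [-10.8, -2.2, 22.6]
grip_width: 0.0519
clock: 14.25
eef_pos: [0.6568, 0.047, 0.2681]
orientation: [0.002, 0.746, 0.666, 0.001]
ft_force: [-9.6, -3.9, 22.0]
grip_width: 0.0521
```

Floor reached, with the force rising steeply to 22 N and no movement. Now the tug.

```bash
python3 -m handwheel '[{"x":0,"y":0,"z":-0.004,"wx":0,"wy":0,"wz":0,"grip":1},{"x":0,"y":0,"z":-0.007,"wx":0,"wy":0,"wz":0,"grip":1},{"x":0,"y":0,"z":-0.009,"wx":0,"wy":0,"wz":0,"grip":1},{"x":0,"y":0,"z":-0.009,"wx":0,"wy":0,"wz":0,"grip":1}]'
python3 -m handwheel '[{"x":0,"y":0,"z":0,"wx":0,"wy":0,"wz":0,"grip":1},{"x":0,"y":0,"z":0,"wx":0,"wy":0,"wz":0,"grip":1},{"x":0,"y":0,"z":0,"wx":0,"wy":0,"wz":0,"grip":1},{"x":0,"y":0,"z":0,"wx":0,"wy":0,"wz":0,"grip":1}]'
```

```text
clock: 14.58
eef_pos: [0.657, 0.0471, 0.2702]
orientation: [0.001, 0.746, 0.665, 0.001]
ft_force: [-2.0, -3.5, -8.2]
grip_width: 0.0518
clock: 14.92
eef_pos: [0.657, 0.0471, 0.2703]
orientation: [0.001, 0.746, 0.666, 0.001]
ft_force: [-1.4, -4.9, -15.8]
grip_width: 0.0517
```

```bash
python3 -m handwheel '[{"x":0,"y":0,"z":-0.002,"wx":0,"wy":0,"wz":0,"grip":1},{"x":0,"y":0,"z":-0.002,"wx":0,"wy":0,"wz":0,"grip":1},{"x":0,"y":0,"z":-0.002,"wx":0,"wy":0,"wz":0,"grip":1}]'
python3 -m handwheel '[{"x":0,"y":0,"z":0.004,"wx":0,"wy":0,"wz":0,"grip":1},{"x":0,"y":0,"z":0.004,"wx":0,"wy":0,"wz":0,"grip":1},{"x":0,"y":0,"z":0.004,"wx":0,"wy":0,"wz":0,"grip":1}]'
```

```text
clock: 15.17
eef_pos: [0.657, 0.0469, 0.2706]
orientation: [0.001, 0.746, 0.666, 0.001]
ft_force: [0.1, -5.7, -25.1]
grip_width: 0.0516
clock: 15.42
eef_pos: [0.657, 0.0473, 0.2698]
orientation: [0.002, 0.746, 0.666, 0.001]
ft_force: [-3.0, -5.4, -9.3]
grip_width: 0.052
```

Pack c held 25 N at +2.4 mm, so it is latched. I release it and retreat, then check where pack d is, since it may have been knocked.

```bash
python3 -m handwheel '[{"x":0,"y":0,"z":0.001,"wx":0,"wy":0,"wz":0,"grip":1},{"x":0,"y":0,"z":0.001,"wx":0,"wy":0,"wz":0,"grip":0},{"x":0,"y":0,"z":0.001,"wx":0,"wy":0,"wz":0,"grip":0},{"x":0,"y":0,"z":0.001,"wx":0,"wy":0,"wz":0,"grip":0},{"x":0,"y":0,"z":0.001,"wx":0,"wy":0,"wz":0,"grip":0}]'|tail -2
python3 -m handwheel '[{"x":0,"y":0,"z":-0.03,"wx":0,"wy":0,"wz":0,"grip":0},{"x":0,"y":0,"z":-0.07,"wx":0,"wy":0,"wz":0,"grip":0},{"x":0,"y":0,"z":-0.11,"wx":0,"wy":0,"wz":0,"grip":0},{"x":0,"y":0,"z":-0.13,"wx":0,"wy":0,"wz":0,"grip":0}]'|tail -2
cat >> h.py <<'E'
def top_rect(n,x,y,h,r=.09):
    D=np.stack([grab_frame(n)[1] for _ in range(4)]); W=world(n,np.median(D,0))
    P=W[(abs(W[...,2]-h)<.007)&(np.hypot(W[...,0]-x,W[...,1]-y)<r)]
    print(n,h,len(P),rect(P[:,:2]*1000) if len(P)>5 else None)
E
python3 -c "
from h import *
top_rect('side',.442,-.06,.08);top_rect('top',.442,-.06,.08)
top_rect('side',.634,-.151,.149,.06);top_rect('side',.657,.047,.129,.06)
gd(.4418,-.0598,.36,105.2,'d')
im,_=save('side','s2');im2,_=save('top','t2')
cv2.imwrite('pics/c3.png',cv2.resize(np.hstack([im[100:340,260:420],im2[140:380,240:480]]),None,fx=2,fy=2)[...,::-1])
"
```

```text
ft_force: [0.6, -0.3, 0.1]
grip_width: 0.0712
ft_force: [1.5, -0.3, 1.2]
grip_width: 0.0864
side 0.08 230 (array([442.3212, -64.0101]), array([63.7595, 51.8814]), 14.8)
top 0.08 366 (array([442.0386, -60.0606]), array([64.0688, 51.9773]), 16.0)
side 0.149 246 (array([ 633.5795, -154.1019]), array([64.2907, 51.0844]), 83.6)
side 0.129 168 (array([657.2981,  44.5417]), array([64.5113, 52.753 ]), 83.4)
d shift [-0.1311 -0.2015  0.0375] turn [ 0.2 -0.2 68.2] | 17.0 tcp [0.6567 0.0475 0.3985] w 0.0868 F [ 0.1  0.4 -0.7] q [-0.1   0.58  1.35 -0.    1.21  0.02]
```

View pics/c3.png

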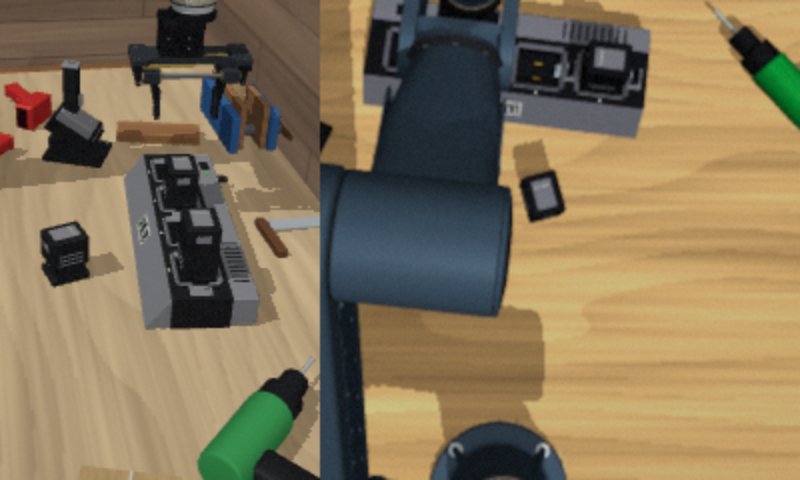

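Packs b and c stand at their latched heights and pack d is unmoved at (0.442,-0.060). It goes into bay 1.

```bash
python3 -m handwheel '[{"x":-0.131,"y":-0.2015,"z":0.01,"wx":0,"wy":0,"wz":30,"grip":0},{"x":-0.131,"y":-0.2015,"z":0.01,"wx":0,"wy":0,"wz":30,"grip":0},{"x":-0.131,"y":-0.2015,"z":0.01,"wx":0,"wy":0,"wz":30,"grip":0},{"x":-0.131,"y":-0.2015,"z":0.01,"wx":0,"wy":0,"wz":30,"grip":0},{"x":-0.131,"y":-0.2015,"z":0.01,"wx":0,"wy":0,"wz":30,"grip":0}]'|head -2
python3 -c "
from h import *
gd(.442,-.0598,.33,105.5,'d')"
```

```text
clock: 17.48
eef_pos: [0.4687, -0.0456, 0.3893]
d shift [-0.0275 -0.0132  0.0591] turn [ 0.2 -0.3 37.7] | 17.5 tcp [ 0.4687 -0.0456  0.3893] w 0.087 F [-0.8 -1.9 -0.2] q [-0.34  0.34  1.83  0.    0.96  0.31]
```

```bash
python3 -m handwheel '[{"x":-0.014,"y":-0.007,"z":0.03,"wx":0,"wy":0,"wz":34,"grip":0},{"x":-0.014,"y":-0.007,"z":0.03,"wx":0,"wy":0,"wz":34,"grip":0},{"x":-0.014,"y":-0.007,"z":0.03,"wx":0,"wy":0,"wz":34,"grip":0},{"x":-0.014,"y":-0.007,"z":0.03,"wx":0,"wy":0,"wz":34,"grip":0},{"x":-0.014,"y":-0.007,"z":0.03,"wx":0,"wy":0,"wz":34,"grip":0}]'|head -2
python3 -c "
from h import *
gd(.442,-.0598,.33,105.5,'d')"
```

```text
clock: 17.9
eef_pos: [0.4566, -0.0526, 0.3593]
d shift [-0.0163  0.0019  0.0292] turn [ 0.1 -0.3  3.6] | 17.9 tcp [ 0.4566 -0.0526  0.3593] w 0.087 F [0.3 0.1 0.5] q [-0.36  0.38  1.89  0.    0.87  0.88]
```

```bash
python3 -m handwheel '[{"x":-0.016,"y":0.002,"z":0.03,"wx":0,"wy":0,"wz":3.6,"grip":0},{"x":-0.016,"y":0.002,"z":0.06,"wx":0,"wy":0,"wz":3.6,"grip":0},{"x":-0.016,"y":0.002,"z":0.06,"wx":0,"wy":0,"wz":3.6,"grip":0},{"x":-0.016,"y":0.002,"z":0.06,"wx":0,"wy":0,"wz":3.6,"grip":0}]'|head -2
python3 -c "
from h import *
top_rect('side',.442,-.06,.08)
gd(.442,-.0598,.222,105.5,'d')"
```

```text
clock: 18.23
eef_pos: [0.4424, -0.0596, 0.2984]
side 0.08 210 (array([440.8443, -64.3091]), array([62.6677, 51.5957]), 18.7)
d shift [-0.002  -0.0007  0.0785] turn [ 0.2 -0.5  0.4] | 18.4 tcp [ 0.4434 -0.0598  0.3005] w 0.0871 F [-0.1 -0.  -0. ] q [-0.39  0.47  1.97  0.    0.69  0.91]
```

```bash
python3 -m handwheel '[{"x":-0.001,"y":-0.001,"z":0.03,"wx":0,"wy":-0.5,"wz":0.4,"grip":0},{"x":-0.001,"y":-0.001,"z":0.06,"wx":0,"wy":-0.5,"wz":0.4,"grip":0},{"x":-0.001,"y":-0.001,"z":0.078,"wx":0,"wy":-0.5,"wz":0.4,"grip":0},{"x":-0.001,"y":-0.001,"z":0.078,"wx":0,"wy":-0.5,"wz":0.4,"grip":0},{"x":-0.001,"y":-0.001,"z":0.078,"wx":0,"wy":-0.5,"wz":0.4,"grip":0}]'|head -2
python3 -m handwheel '[{"x":0,"y":0,"z":0,"wx":0,"wy":0,"wz":0,"grip":1},{"x":0,"y":0,"z":0,"wx":0,"wy":0,"wz":0,"grip":1},{"x":0,"y":0,"z":0,"wx":0,"wy":0,"wz":0,"grip":1},{"x":0,"y":0,"z":0,"wx":0,"wy":0,"wz":0,"grip":1},{"x":0,"y":0,"z":0,"wx":0,"wy":0,"wz":0,"grip":1}]'|tail -2
python3 -m handwheel '[{"x":0,"y":0,"z":0,"wx":0,"wy":0,"wz":0,"grip":1},{"x":0,"y":0,"z":0,"wx":0,"wy":0,"wz":0,"grip":1},{"x":0,"y":0,"z":0,"wx":0,"wy":0,"wz":0,"grip":1}]'
python3 -c "
from h import *
gd(.442,-.0598,.222,105.5,'d')"
```

```text
clock: 18.85
eef_pos: [0.4421, -0.059, 0.2214]
ft_force: [-0.5, 0.4, 1.3]
grip_width: 0.0616
clock: 19.52
eef_pos: [0.4424, -0.0596, 0.2215]
orientation: [0.002, 0.991, 0.135, -0.001]
ft_force: [-0.3, -3.5, 5.2]
grip_width: 0.0517
d shift [-0.0005  0.0001 -0.0005] turn [ 0.2  0.1 -0. ] | 19.5 tcp [ 0.4424 -0.0596  0.2215] w 0.0517 F [-0.3 -3.5  5.2] q [-0.38  0.64  2.02 -0.01  0.48  0.93]
```

```bash
python3 -m handwheel '[{"x":0,"y":0,"z":-0.015,"wx":0,"wy":0,"wz":0,"grip":1},{"x":0,"y":0,"z":-0.05,"wx":0,"wy":0,"wz":0,"grip":1},{"x":0,"y":0,"z":-0.08,"wx":0,"wy":0,"wz":0,"grip":1},{"x":0,"y":0,"z":-0.105,"wx":0,"wy":0,"wz":0,"grip":1},{"x":0,"y":0,"z":-0.105,"wx":0,"wy":0,"wz":0,"grip":1}]'
python3 -m handwheel '[{"x":0,"y":0,"z":0,"wx":0,"wy":0,"wz":-34,"grip":1},{"x":0,"y":0,"z":0,"wx":0,"wy":0,"wz":-34,"grip":1},{"x":0,"y":0,"z":0,"wx":0,"wy":0,"wz":-34,"grip":1},{"x":0,"y":0,"z":0,"wx":0,"wy":0,"wz":-34,"grip":1},{"x":0,"y":0,"z":0,"wx":0,"wy":0,"wz":-34,"grip":1}]'|tail -2
python3 -m handwheel '[{"x":0,"y":0,"z":0,"wx":0,"wy":0,"wz":-34,"grip":1},{"x":0,"y":0,"z":0,"wx":0,"wy":0,"wz":-34,"grip":1},{"x":0,"y":0,"z":0,"wx":0,"wy":0,"wz":-34,"grip":1},{"x":0,"y":0,"z":0,"wx":0,"wy":0,"wz":-34,"grip":1},{"x":0,"y":0,"z":0,"wx":0,"wy":0,"wz":-34,"grip":1}]'|tail -2
python3 -c "
from h import *
gd(.6452,-.0521,.320,-6.6,'bay1')"
```

```text
clock: 19.93
eef_pos: [0.4426, -0.0586, 0.3291]
orientation: [0.003, 0.991, 0.134, 0.001]
ft_force: [0.9, -0.4, -4.1]
grip_width: 0.0518
ft_force: [0.0, -0.7, -4.8]
grip_width: 0.052
ft_force: [-0.2, 0.4, -4.7]
grip_width: 0.0522
bay1 shift [0.0282 0.2024 0.0023] turn [-0.5  0.1  0.4] | 20.8 tcp [ 0.441  -0.0582  0.324 ] w 0.0522 F [-0.2  0.4 -4.7] q [-0.38  0.43  1.95 -0.01  0.77 -0.27]
```

```bash
python3 -m handwheel '[{"x":0.003,"y":0.02,"z":0,"wx":0,"wy":0,"wz":0.4,"grip":1},{"x":0.007,"y":0.05,"z":0,"wx":0,"wy":0,"wz":0.4,"grip":1},{"x":0.012,"y":0.085,"z":0,"wx":0,"wy":0,"wz":0.4,"grip":1},{"x":0.017,"y":0.12,"z":0,"wx":0,"wy":0,"wz":0.4,"grip":1},{"x":0.021,"y":0.148,"z":0,"wx":0,"wy":0,"wz":0.4,"grip":1}]'|tail -2
python3 -m handwheel '[{"x":0.004,"y":0.025,"z":0,"wx":0,"wy":0,"wz":0,"grip":1},{"x":0.007,"y":0.046,"z":0,"wx":0,"wy":0,"wz":0,"grip":1},{"x":0.007,"y":0.05,"z":0,"wx":0,"wy":0,"wz":0,"grip":1},{"x":0.007,"y":0.05,"z":0,"wx":0,"wy":0,"wz":0,"grip":1}]'|tail -2
python3 -c "
from h import *
gd(.6452,-.0521,.320,-6.6,'bay1')"
```

```text
ft_force: [-0.4, 0.0, -4.4]
grip_width: 0.0517
ft_force: [-1.0, -0.6, -5.6]
grip_width: 0.0516
bay1 shift [0.0018 0.0028 0.0021] turn [-0.4  0.1 -0.3] | 21.5 tcp [ 0.6422 -0.0535  0.3221] w 0.0516 F [-1.  -0.6 -5.6] q [-0.26  0.65  1.45 -0.    1.05 -0.13]
```

```bash
python3 -m handwheel '[{"x":0.001,"y":0.0025,"z":0.003,"wx":0,"wy":0,"wz":-0.2,"grip":1},{"x":0.001,"y":0.0025,"z":0.003,"wx":0,"wy":0,"wz":-0.2,"grip":1},{"x":0.001,"y":0.0025,"z":0.003,"wx":0,"wy":0,"wz":-0.2,"grip":1}]'|tail -2
python3 -c "
from h import *
gd(.6452,-.0521,.272,-6.6,'bay1')"
```

```text
ft_force: [-0.0, 0.6, -5.3]
grip_width: 0.0518
bay1 shift [0.0012 0.0022 0.0491] turn [-0.4  0.2 -0.2] | 21.8 tcp [ 0.6432 -0.0529  0.3211] w 0.0518 F [-0.   0.6 -5.3] q [-0.25  0.65  1.45 -0.    1.04 -0.13]
```

```bash
python3 -m handwheel '[{"x":0.001,"y":0.0015,"z":0.015,"wx":-0.3,"wy":0,"wz":0,"grip":1},{"x":0.001,"y":0.0015,"z":0.028,"wx":-0.3,"wy":0,"wz":0,"grip":1},{"x":0.001,"y":0.0015,"z":0.036,"wx":-0.3,"wy":0,"wz":0,"grip":1},{"x":0.001,"y":0.0015,"z":0.042,"wx":-0.3,"wy":0,"wz":0,"grip":1},{"x":0.001,"y":0.0015,"z":0.046,"wx":-0.3,"wy":0,"wz":0,"grip":1}]'
python3 -m handwheel '[{"x":0,"y":0,"z":0.004,"wx":0,"wy":0,"wz":0,"grip":1},{"x":0,"y":0,"z":0.008,"wx":0,"wy":0,"wz":0,"grip":1},{"x":0,"y":0,"z":0.012,"wx":0,"wy":0,"wz":0,"grip":1}]'
```

```text
clock: 22.18
eef_pos: [0.6455, -0.053, 0.2766]
orientation: [0.002, 0.747, 0.665, -0.001]
ft_force: [-2.7, -4.4, 7.6]
grip_width: 0.0518
clock: 22.43
eef_pos: [0.6457, -0.0533, 0.2668]
orientation: [0.003, 0.748, 0.664, -0.001]
ft_force: [-5.1, -2.6, 5.6]
grip_width: 0.0517
```

```bash
python3 -m handwheel '[{"x":0,"y":0,"z":0.004,"wx":0,"wy":0,"wz":0,"grip":1},{"x":0,"y":0,"z":0.008,"wx":0,"wy":0,"wz":0,"grip":1},{"x":0,"y":0,"z":0.01,"wx":0,"wy":0,"wz":0,"grip":1}]'
python3 -m handwheel '[{"x":0,"y":0,"z":0.004,"wx":0,"wy":0,"wz":0,"grip":1},{"x":0,"y":0,"z":0.004,"wx":0,"wy":0,"wz":0,"grip":1}]'
```

```text
clock: 22.68
eef_pos: [0.6457, -0.0533, 0.256]
orientation: [0.002, 0.748, 0.664, -0.001]
ft_force: [-5.1, -2.2, 6.9]
grip_width: 0.0518
clock: 22.85
eef_pos: [0.6457, -0.0534, 0.2523]
orientation: [0.003, 0.747, 0.664, -0.001]
ft_force: [-4.4, -3.4, 6.2]
grip_width: 0.0517
```

```bash
python3 -m handwheel '[{"x":0,"y":0,"z":0.003,"wx":0,"wy":0,"wz":0,"grip":1},{"x":0,"y":0,"z":0.005,"wx":0,"wy":0,"wz":0,"grip":1},{"x":0,"y":0,"z":0.005,"wx":0,"wy":0,"wz":0,"grip":1}]'
```

```text
clock: 23.1
eef_pos: [0.6457, -0.0533, 0.2522]
orientation: [0.003, 0.747, 0.665, -0.001]
ft_force: [-12.0, -2.5, 30.5]
grip_width: 0.0517
```

At the floor with 30 N. Now the tug.

```bash
python3 -m handwheel '[{"x":0,"y":0,"z":-0.004,"wx":0,"wy":0,"wz":0,"grip":1},{"x":0,"y":0,"z":-0.007,"wx":0,"wy":0,"wz":0,"grip":1},{"x":0,"y":0,"z":-0.01,"wx":0,"wy":0,"wz":0,"grip":1},{"x":0,"y":0,"z":-0.01,"wx":0,"wy":0,"wz":0,"grip":1}]'
python3 -m handwheel '[{"x":0,"y":0,"z":0,"wx":0,"wy":0,"wz":0,"grip":1},{"x":0,"y":0,"z":0,"wx":0,"wy":0,"wz":0,"grip":1},{"x":0,"y":0,"z":0,"wx":0,"wy":0,"wz":0,"grip":1},{"x":0,"y":0,"z":0,"wx":0,"wy":0,"wz":0,"grip":1}]'
```

```text
clock: 23.43
eef_pos: [0.6458, -0.0534, 0.2543]
orientation: [0.002, 0.747, 0.664, -0.001]
ft_force: [-2.2, -5.5, -5.9]
grip_width: 0.0516
clock: 23.77
eef_pos: [0.6459, -0.0534, 0.2543]
orientation: [0.002, 0.747, 0.664, -0.001]
ft_force: [-1.5, -5.0, -5.4]
grip_width: 0.0517
```

```bash
python3 -m handwheel '[{"x":0,"y":0,"z":-0.003,"wx":0,"wy":0,"wz":0,"grip":1},{"x":0,"y":0,"z":-0.004,"wx":0,"wy":0,"wz":0,"grip":1},{"x":0,"y":0,"z":-0.004,"wx":0,"wy":0,"wz":0,"grip":1},{"x":0,"y":0,"z":-0.004,"wx":0,"wy":0,"wz":0,"grip":1},{"x":0,"y":0,"z":-0.004,"wx":0,"wy":0,"wz":0,"grip":1}]'
python3 -m handwheel '[{"x":0,"y":0,"z":0.003,"wx":0,"wy":0,"wz":0,"grip":1},{"x":0,"y":0,"z":0.004,"wx":0,"wy":0,"wz":0,"grip":1},{"x":0,"y":0,"z":0.004,"wx":0,"wy":0,"wz":0,"grip":1}]'
```

```text
clock: 24.18
eef_pos: [0.6459, -0.0537, 0.2548]
orientation: [0.002, 0.748, 0.664, -0.002]
ft_force: [2.5, -7.0, -22.0]
grip_width: 0.052
clock: 24.43
eef_pos: [0.6459, -0.0534, 0.2537]
orientation: [0.002, 0.748, 0.664, -0.002]
ft_force: [-1.3, -4.6, -7.4]
grip_width: 0.0516
```

```bash
python3 -m handwheel '[{"x":0,"y":0,"z":0.001,"wx":0,"wy":0,"wz":0,"grip":1},{"x":0,"y":0,"z":0.001,"wx":0,"wy":0,"wz":0,"grip":0},{"x":0,"y":0,"z":0.001,"wx":0,"wy":0,"wz":0,"grip":0},{"x":0,"y":0,"z":0.001,"wx":0,"wy":0,"wz":0,"grip":0},{"x":0,"y":0,"z":0.001,"wx":0,"wy":0,"wz":0,"grip":0}]'|tail -2
python3 -m handwheel '[{"x":0,"y":0,"z":-0.03,"wx":0,"wy":0,"wz":0,"grip":0},{"x":0,"y":0,"z":-0.07,"wx":0,"wy":0,"wz":0,"grip":0},{"x":0,"y":0,"z":-0.11,"wx":0,"wy":0,"wz":0,"grip":0},{"x":0,"y":0,"z":-0.15,"wx":0,"wy":0,"wz":0,"grip":0}]'|tail -2
python3 - <<'E'
from h import *
D=np.stack([grab_frame('top')[1] for _ in range(6)]); W=world('top',np.median(D,0))
S=np.stack([grab_frame('side')[1] for _ in range(6)]); V=world('side',np.median(S,0))
for n,w in(('top',W),('side',V)):
    r=np.hypot(w[...,0]-.51,w[...,1]-.335)<.12
    P=w[r&(w[...,2]>.185)&(w[...,2]<.215)]; print(n,'handle top',len(P),np.round(P.mean(0),4),rect(P[:,:2]*1000))
    P=w[r&(w[...,2]>.13)&(w[...,2]<.185)]; print('  handle side',len(P),np.round(P.mean(0),4))
    P=w[r&(w[...,2]>.055)&(w[...,2]<.12)]
    best=None; rng=np.random.default_rng(0)
    for _ in range(2000):
        q=P[rng.choice(len(P),3,False)]; nn=np.cross(q[1]-q[0],q[2]-q[0]); L=np.linalg.norm(nn)
        if L<2e-4: continue
        nn/=L; nn*=np.sign(nn[2]); k=abs((P-q[0])@nn)<.002
        if nn[2]>.4 and (best is None or k.sum()>best[0]): best=(k.sum(),k)
    Q=P[best[1]]; c=Q.mean(0); nn=np.linalg.svd(Q-c)[2][2]; nn*=np.sign(nn[2])
    print('  head plane',len(Q),len(P),np.round(c,4),'tilt',np.degrees(np.arccos(nn[2])),'downhill heading',np.degrees(np.arctan2(nn[1],nn[0])),rect(Q[:,:2]*1000),np.round(Q.min(0),3),np.round(Q.max(0),3))
    P=w[r&(w[...,2]>.004)&(w[...,2]<.03)]; print('  base',rect(P[:,:2]*1000))
a,_=save('top','t3');b,_=save('side','s3')
for q in('scanner','cradle','scanner_window','scanner_grip'):
  for cam in('top','side'):
    print(q,cam,[(np.round(r['at'],0).tolist(),round(r['confidence'],2)) for r in spotter.place_of(q,cam)[:4]])
cv2.imwrite('pics/c4.png',np.hstack([cv2.resize(a[160:260,180:260],(480,600)),cv2.resize(b[120:190,270:320],(320,448)).copy() if 0 else cv2.resize(b[115:195,265:308],(320,600))])[...,::-1])
gd(.45,.25,.40,60,'go')
E
```

```text
ft_force: [0.3, -0.6, -0.3]
grip_width: 0.0709
ft_force: [0.4, -0.1, 0.1]
grip_width: 0.0863
top handle top 146 [0.504  0.3445 0.1992] (array([504.2851, 345.4532]), array([28.8559, 35.6093]), 66.9)
  handle side 64 [0.5005 0.335  0.1544]
  head plane 228 537 [0.5325 0.3301 0.0808] tilt 28.375707626257185 downhill heading -20.193329375255757 (array([523.5482, 337.5271]), array([53.6765, 76.7768]), 67.3) [0.482 0.299 0.065] [0.568 0.37  0.107]
  base (array([531.5529, 366.5574]), array([140.8029, 134.88  ]), 57.5)
side handle top 60 [0.504  0.3358 0.1973] (array([504.9418, 340.2125]), array([26.5724, 34.6288]), 64.5)
  handle side 118 [0.5037 0.3323 0.1577]
  head plane 119 375 [0.5018 0.3143 0.0829] tilt 62.78689831048235 downhill heading -97.01311644886988 (array([504.6621, 316.1426]), array([33.2574, 96.6287]), 80.5) [0.457 0.297 0.056] [0.551 0.335 0.118]
  base (array([538.8514, 318.8853]), array([188.2941, 103.9388]), 14.7)
scanner top [([165.0, 234.0], 0.94), ([217.0, 213.0], 0.78)]
scanner side [([246.0, 182.0], 0.93), ([274.0, 152.0], 0.8), ([294.0, 158.0], 0.65)]
cradle top [([227.0, 204.0], 0.73), ([223.0, 221.0], 0.5)]
cradle side [([350.0, 208.0], 0.72), ([298.0, 174.0], 0.64), ([391.0, 219.0], 0.37)]
scanner_window top [([225.0, 202.0], 0.83), ([178.0, 250.0], 0.8)]
scanner_window side [([225.0, 182.0], 0.82), ([306.0, 167.0], 0.75), ([272.0, 158.0], 0.61)]
scanner_grip top [([134.0, 246.0], 0.93), ([210.0, 208.0], 0.59), ([219.0, 266.0], 0.41)]
scanner_grip side [([296.0, 142.0], 0.91), ([268.0, 146.0], 0.75), ([294.0, 158.0], 0.66), ([262.0, 174.0], 0.63)]
go shift [ 0.2769 -0.2299  0.0029] turn [  0.    0.3 -66.8] | 26.3 tcp [ 0.6457 -0.052   0.4044] w 0.0873 F [0.3 0.3 0.8] q [-0.25  0.56  1.37 -0.    1.21 -0.13]
```

View pics/c4.png

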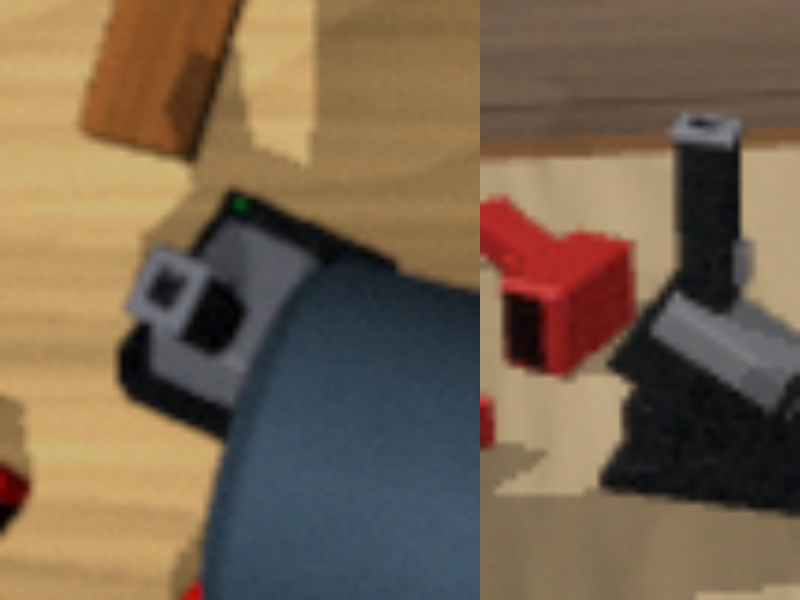

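Charger full: b, c and d are latched. The black scanner stands in its cradle with its handle axis at about (0.504,0.345) and its heading about -23°. Next I move above it with the jaws at 67°.

```bash
python3 -m handwheel '[{"x":0.2,"y":-0.09,"z":-0.02,"wx":0,"wy":0,"wz":0,"grip":0},{"x":0.2,"y":-0.09,"z":-0.02,"wx":0,"wy":0,"wz":0,"grip":0},{"x":0.2,"y":-0.09,"z":-0.02,"wx":0,"wy":0,"wz":0,"grip":0},{"x":0.2,"y":-0.09,"z":-0.02,"wx":0,"wy":0,"wz":0,"grip":0},{"x":0.2,"y":-0.09,"z":-0.02,"wx":0,"wy":0,"wz":0,"grip":0}]'|head -2
python3 -m handwheel '[{"x":0,"y":0,"z":0,"wx":0,"wy":0,"wz":-34,"grip":0},{"x":0,"y":0,"z":0,"wx":0,"wy":0,"wz":-34,"grip":0},{"x":0,"y":0,"z":0,"wx":0,"wy":0,"wz":-34,"grip":0},{"x":0,"y":0,"z":0,"wx":0,"wy":0,"wz":-34,"grip":0},{"x":0,"y":0,"z":0,"wx":0,"wy":0,"wz":-34,"grip":0}]'|head -2
python3 -m handwheel '[{"x":0,"y":0,"z":0,"wx":0,"wy":0,"wz":-34,"grip":0},{"x":0,"y":0,"z":0,"wx":0,"wy":0,"wz":-34,"grip":0},{"x":0,"y":0,"z":0,"wx":0,"wy":0,"wz":-34,"grip":0},{"x":0,"y":0,"z":0,"wx":0,"wy":0,"wz":-34,"grip":0},{"x":0,"y":0,"z":0,"wx":0,"wy":0,"wz":-34,"grip":0}]'|head -2
python3 -c "
from h import *
gd(.504,.345,.42,67,'s')"
```

```text
clock: 26.7
eef_pos: [0.5826, 0.1474, 0.4228]
clock: 27.12
eef_pos: [0.5832, 0.1463, 0.4226]
clock: 27.53
eef_pos: [0.5834, 0.146, 0.4225]
s shift [0.1645 0.1373 0.0016] turn [-0.1  0.2 -5.4] | 27.5 tcp [0.5834 0.146  0.4225] w 0.0871 F [-0.3  0.2  0.5] q [ 0.06  0.48  1.47 -0.    1.19 -1.01]
```

```bash
python3 -m handwheel '[{"x":0.1645,"y":0.1373,"z":0,"wx":0,"wy":0,"wz":-5.4,"grip":0},{"x":0.1645,"y":0.1373,"z":0,"wx":0,"wy":0,"wz":-5.4,"grip":0},{"x":0.1645,"y":0.1373,"z":0,"wx":0,"wy":0,"wz":-5.4,"grip":0},{"x":0.1645,"y":0.1373,"z":0,"wx":0,"wy":0,"wz":-5.4,"grip":0},{"x":0.1645,"y":0.1373,"z":0,"wx":0,"wy":0,"wz":-5.4,"grip":0}]'|head -2
python3 -m handwheel '[{"x":0,"y":0,"z":0,"wx":0,"wy":0,"wz":0,"grip":0},{"x":0,"y":0,"z":0,"wx":0,"wy":0,"wz":0,"grip":0}]'|head -2
python3 -c "
from h import *
gd(.504,.345,.36,67,'s')"
```

```text
clock: 27.95
eef_pos: [0.5065, 0.3414, 0.4218]
clock: 28.12
eef_pos: [0.506, 0.3421, 0.4216]
s shift [0.0032 0.002  0.0616] turn [-0.1  0.2 -0.1] | 28.1 tcp [0.506  0.3421 0.4216] w 0.087 F [ 0.5 -0.2 -0.6] q [ 0.41  0.49  1.45 -0.    1.2  -0.75]
```

```bash
python3 -m handwheel '[{"x":0.003,"y":0.002,"z":0.03,"wx":0,"wy":0,"wz":0,"grip":0},{"x":0.003,"y":0.002,"z":0.06,"wx":0,"wy":0,"wz":0,"grip":0},{"x":0.003,"y":0.002,"z":0.085,"wx":0,"wy":0,"wz":0,"grip":0},{"x":0.003,"y":0.002,"z":0.091,"wx":0,"wy":0,"wz":0,"grip":0},{"x":0.003,"y":0.002,"z":0.091,"wx":0,"wy":0,"wz":0,"grip":0}]'|head -2
python3 -m handwheel '[{"x":0,"y":0,"z":0,"wx":0,"wy":0,"wz":0,"grip":0},{"x":0,"y":0,"z":0,"wx":0,"wy":0,"wz":0,"grip":0}]'
python3 -c "
from h import *
gd(.504,.345,.329,67,'s')
a,_=save('side','s4')
b,_=save('top','t4')
cv2.imwrite('pics/c5.png',np.hstack([cv2.resize(a[90:190,260:330],(420,600)),cv2.resize(b[160:260,180:240],(360,600))])[...,::-1])"
```

```text
clock: 28.53
eef_pos: [0.5058, 0.3411, 0.3285]
clock: 28.7
eef_pos: [0.5068, 0.3423, 0.3323]
orientation: [0.003, 0.203, 0.979, -0.001]
ft_force: [-0.4, -0.8, 0.2]
grip_width: 0.0872
s shift [0.0036 0.0013 0.0033] turn [ 0.   0.3 -0.4] | 28.7 tcp [0.5068 0.3423 0.3323] w 0.0872 F [-0.4 -0.8  0.2] q [ 0.41  0.6   1.54 -0.01  1.01 -0.75]
```

View pics/c5.png

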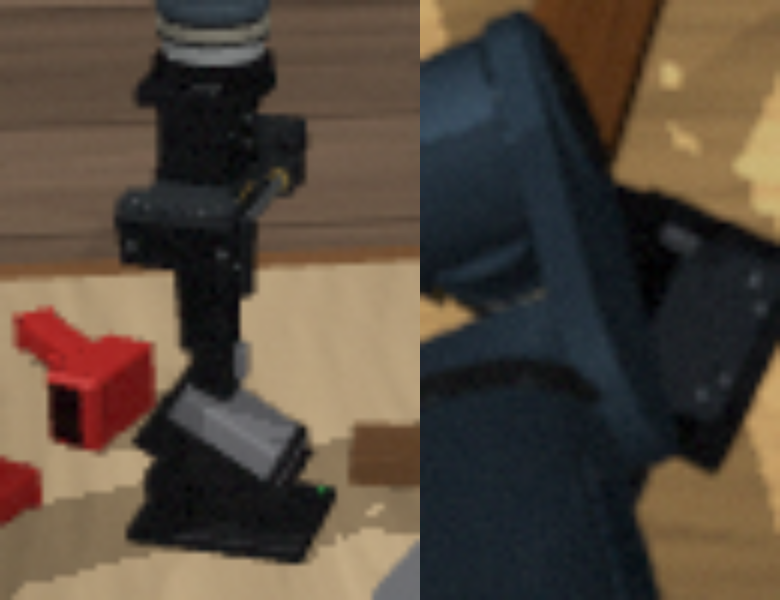

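The jaws straddle the handle of the black scanner, with the red look-alike clear to the left. I correct a little and close.

```bash
python3 -m handwheel '[{"x":0.003,"y":0.001,"z":0.003,"wx":0,"wy":0,"wz":0,"grip":0},{"x":0.003,"y":0.001,"z":0.003,"wx":0,"wy":0,"wz":0,"grip":1},{"x":0.003,"y":0.001,"z":0.003,"wx":0,"wy":0,"wz":0,"grip":1},{"x":0.003,"y":0.001,"z":0.003,"wx":0,"wy":0,"wz":0,"grip":1},{"x":0.003,"y":0.001,"z":0.003,"wx":0,"wy":0,"wz":0,"grip":1}]'|tail -2
python3 -m handwheel '[{"x":0,"y":0,"z":0,"wx":0,"wy":0,"wz":0,"grip":1},{"x":0,"y":0,"z":0,"wx":0,"wy":0,"wz":0,"grip":1},{"x":0,"y":0,"z":0,"wx":0,"wy":0,"wz":0,"grip":1},{"x":0,"y":0,"z":0,"wx":0,"wy":0,"wz":0,"grip":1},{"x":0,"y":0,"z":0,"wx":0,"wy":0,"wz":0,"grip":1}]'|tail -2
python3 -m handwheel '[{"x":0,"y":0,"z":0,"wx":0,"wy":0,"wz":0,"grip":1},{"x":0,"y":0,"z":0,"wx":0,"wy":0,"wz":0,"grip":1},{"x":0,"y":0,"z":0,"wx":0,"wy":0,"wz":0,"grip":1},{"x":0,"y":0,"z":0,"wx":0,"wy":0,"wz":0,"grip":1},{"x":0,"y":0,"z":0,"wx":0,"wy":0,"wz":0,"grip":1}]'
python3 -c "
from h import *
gd(.504,.345,.329,67,'s'); o,p,R=pose(); print(p,R.as_quat().tolist())"
```

```text
ft_force: [-0.0, 0.0, 0.6]
grip_width: 0.0683
ft_force: [0.3, 0.3, -0.2]
grip_width: 0.035
clock: 30.05
eef_pos: [0.5033, 0.3447, 0.3275]
orientation: [0.001, 0.202, 0.979, -0.002]
ft_force: [0.2, -0.1, -0.8]
grip_width: 0.0278
s shift [-0.0005  0.0005 -0.0015] turn [-0.1  0.2 -0.4] | 30.1 tcp [0.5033 0.3447 0.3275] w 0.0278 F [ 0.2 -0.1 -0.8] q [ 0.42  0.6   1.54 -0.    1.   -0.74]
[0.50329393 0.34473796 0.32747076] [0.2023736627682191, 0.9793061764026257, -0.0015564452812935866, 0.0013751201877713788]
```

```bash
python3 -m handwheel '[{"x":0,"y":0,"z":-0.01,"wx":0,"wy":0,"wz":0,"grip":1},{"x":0,"y":0,"z":-0.03,"wx":0,"wy":0,"wz":0,"grip":1},{"x":0,"y":0,"z":-0.055,"wx":0,"wy":0,"wz":0,"grip":1},{"x":0,"y":0,"z":-0.085,"wx":0,"wy":0,"wz":0,"grip":1},{"x":0,"y":0,"z":-0.11,"wx":0,"wy":0,"wz":0,"grip":1}]'
cat >> h.py <<'E'
def scan_pose(L,yaw,dist,dz=.2525):
    y=np.radians(yaw); R=(Ro.from_euler('z',y)*Ro.from_euler('y',np.radians(6))).as_matrix()
    b=(Ro.from_euler('z',y)*Ro.from_euler('y',np.radians(36))).as_matrix()[:,0]
    w=np.array(L)-dist*b; o=w-R@np.array([.052,0,-.030])
    T=np.stack([-R[:,0],R[:,1],-R[:,2]],1); return o+dz*R[:,2],Ro.from_matrix(T)
E
python3 - <<'E'
from h import *
for n,c in(('top',(330,193)),('side',None)):
    im,_=save(n,n[0]+'5'); d=np.median(np.stack([grab_frame(n)[1] for _ in range(4)]),0); W=world(n,d)
    c=c or proj(n,[.585,.003,.029])[0]
    v,u=np.mgrid[:400,:640]; g=im.astype(int).min(2)
    r=(abs(u-c[0])<22)&(abs(v-c[1])<22); k=r&(np.hypot(W[...,0]-.586,W[...,1]-.003)<.06)&(g>120)
    lab,st,ce=cv2.connectedComponentsWithStats(cv2.morphologyEx(k.astype(np.uint8),cv2.MORPH_CLOSE,np.ones((5,5))))[1:]
    i=1+st[1:,4].argmax(); m=lab==i; P=W[m]; print(n,c,st[i],ce[i],np.round(np.nanmedian(P,0),4),np.round(P.mean(0),4),'ray',np.round(ray(n,ce[i],.029),4),'y span',np.round(np.nanpercentile(P[:,1],[2,98]),4))
goal(*scan_pose([.5855,.0027,.029],-6.6,.095),'scan')
E
```

```text
clock: 30.47
eef_pos: [0.5027, 0.3451, 0.4393]
orientation: [0.001, 0.202, 0.979, -0.002]
ft_force: [0.5, 0.3, -2.0]
grip_width: 0.0283
top (330, 193) [320 189  21   9 150] [330.03333333 192.98      ] [0.5855 0.0027 0.0303] [0.5854 0.0027 0.0301] ray [0.5856 0.0027 0.029 ] y span [-0.0285  0.0343]
side [331.17220892 214.28939869] [314 206  27  26 287] [324.80487805 218.77351916] [0.5627 0.0049 0.0018] [0.5636 0.0053 0.0111] ray [ 0.5582 -0.02    0.029 ] y span [-0.0438  0.054 ]
scan shift [-0.1167 -0.3097  0.0663] turn [  0.6   6.  -16.8] | 31.0 tcp [0.5028 0.345  0.4359] w 0.028 F [-0.1  0.3 -2.1] q [ 0.42  0.47  1.44 -0.    1.23 -0.74]
```

```bash
python3 -m handwheel '[{"x":-0.008,"y":-0.02,"z":0,"wx":0,"wy":0,"wz":-3,"grip":1},{"x":-0.019,"y":-0.05,"z":0,"wx":0,"wy":1,"wz":-7,"grip":1},{"x":-0.03,"y":-0.08,"z":0,"wx":0,"wy":2,"wz":-11,"grip":1},{"x":-0.042,"y":-0.112,"z":0,"wx":0,"wy":3,"wz":-14,"grip":1},{"x":-0.054,"y":-0.145,"z":0,"wx":0,"wy":4,"wz":-16.8,"grip":1}]'|tail -2
python3 -c "
from h import *
goal(*scan_pose([.5855,.0027,.029],-6.6,.095),'scan')"
```

```text
ft_force: [0.8, -0.5, -2.1]
grip_width: 0.0281
scan shift [-0.0161 -0.1757  0.0641] turn [0.4 2.1 0.3] | 31.4 tcp [0.4948 0.1895 0.4374] w 0.0281 F [ 0.8 -0.5 -2.1] q [ 0.15  0.37  1.61  0.03  1.22 -1.32]
```

```bash
python3 -m handwheel '[{"x":-0.002,"y":-0.025,"z":0,"wx":0,"wy":1,"wz":0,"grip":1},{"x":-0.005,"y":-0.06,"z":0,"wx":0,"wy":2,"wz":0,"grip":1},{"x":-0.008,"y":-0.095,"z":0,"wx":0,"wy":2,"wz":0,"grip":1},{"x":-0.011,"y":-0.125,"z":0,"wx":0,"wy":2,"wz":0,"grip":1},{"x":-0.014,"y":-0.15,"z":0.01,"wx":0,"wy":2,"wz":0,"grip":1}]'|tail -2
python3 -m handwheel '[{"x":-0.002,"y":-0.012,"z":0.02,"wx":0,"wy":0,"wz":0,"grip":1},{"x":-0.002,"y":-0.012,"z":0.04,"wx":0,"wy":0,"wz":0,"grip":1},{"x":-0.002,"y":-0.012,"z":0.05,"wx":0,"wy":0,"wz":0,"grip":1},{"x":-0.002,"y":-0.012,"z":0.05,"wx":0,"wy":0,"wz":0,"grip":1}]'|tail -2
python3 -c "
from h import *
goal(*scan_pose([.5855,.0027,.029],-6.6,.095),'scan')"
```

```text
ft_force: [1.8, 0.0, -3.3]
grip_width: 0.0279
ft_force: [-0.1, 1.0, -2.5]
grip_width: 0.0276
scan shift [-0.0032 -0.0142  0.0019] turn [ 0.4 -0.2  0. ] | 32.1 tcp [0.4858 0.0285 0.3736] w 0.0276 F [-0.1  1.  -2.5] q [-0.17  0.41  1.78  0.    1.07 -1.63]
```

```bash
python3 -m handwheel '[{"x":-0.002,"y":-0.008,"z":0.002,"wx":0.4,"wy":-0.2,"wz":0,"grip":1},{"x":-0.003,"y":-0.014,"z":0.002,"wx":0.4,"wy":-0.2,"wz":0,"grip":1},{"x":-0.003,"y":-0.014,"z":0.002,"wx":0.4,"wy":-0.2,"wz":0,"grip":1},{"x":-0.003,"y":-0.014,"z":0.002,"wx":0.4,"wy":-0.2,"wz":0,"grip":1}]'|tail -2
python3 - <<'E'
from h import *
goal(*scan_pose([.5855,.0027,.029],-6.6,.095),'scan')
im,_=save('side','s6'); cv2.imwrite('pics/c6.png',cv2.resize(im[90:270,240:420],(600,600))[...,::-1])
for q in('scanner_window','scanner','scanner_grip'):print(q,[(np.round(r['at'],1).tolist(),round(r['confidence'],2)) for r in spotter.place_of(q,'side')[:4]])
o,p,R=pose(); M=R.as_matrix(); z=-M[:,2]; x=-M[:,0]; org=p-.2525*z; w=org+.052*x-.03*z
print('expected window',w,proj('side',w),'origin',proj('side',org),'grip',proj('side',org+.09*z))
b=np.cos(np.radians(30))*x-np.sin(np.radians(30))*z; L=np.array([.5855,.0027,.029]); n=np.array([-np.cos(np.radians(36))*np.cos(np.radians(6.6)),np.cos(np.radians(36))*np.sin(np.radians(6.6)),np.sin(np.radians(36))])
t=(L-w)@n/(b@n); print('beam hit minus label mm',1e3*(w+t*b-L),'range',t,'angle',np.degrees(np.arccos(-b@n)))
E
```

```text
ft_force: [-0.6, -0.4, -2.3]
grip_width: 0.028
scan shift [ 0.001  -0.0004  0.0034] turn [-0.   0.5  0. ] | 32.5 tcp [0.4885 0.0143 0.3745] w 0.028 F [-0.6 -0.4 -2.3] q [-0.2   0.4   1.77 -0.01  1.06 -1.65]
scanner_window [([228.3, 182.0], 0.94), ([269.5, 159.3], 0.71), ([307.5, 198.2], 0.59), ([353.8, 221.1], 0.5)]
scanner [([244.3, 183.7], 0.94), ([293.9, 189.8], 0.71), ([310.5, 201.8], 0.62), ([277.4, 153.1], 0.58)]
scanner_grip [([298.5, 169.0], 0.83), ([269.6, 147.0], 0.78), ([260.4, 170.8], 0.77)]
expected window [0.51225941 0.01210528 0.08794179] [[309.96841717 199.98092067]] origin [[295.18137042 191.22513168]] grip [[297.63598947 166.80554283]]
beam hit minus label mm [3.04856597 0.69781481 4.05779077] range 0.09438277594844871 angle 0.44936062579122976
```

View pics/c6.png

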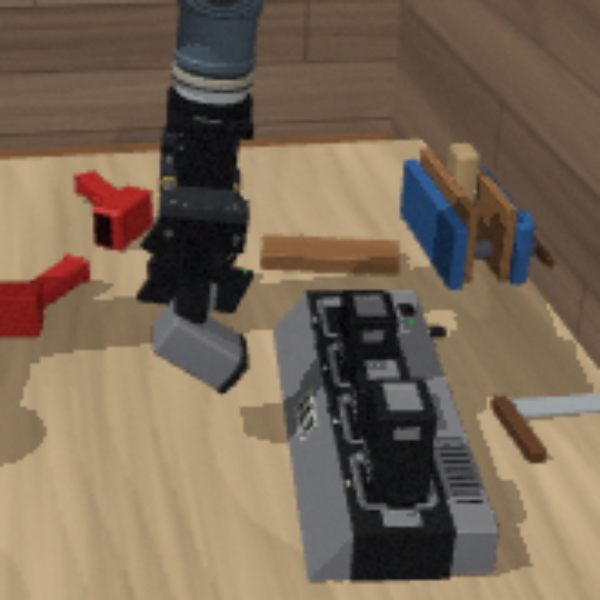

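The picture shows the scanner facing the label across a 9 cm gap. The networks' window (307,198) and grip (298,169) agree with prediction to about 3 px. I trim 3 mm lower, then hold.

```bash
python3 -m handwheel '[{"x":0.001,"y":0,"z":0.003,"wx":0,"wy":0.4,"wz":0,"grip":1},{"x":0.001,"y":0,"z":0.003,"wx":0,"wy":0.4,"wz":0,"grip":1},{"x":0.001,"y":0,"z":0.003,"wx":0,"wy":0.4,"wz":0,"grip":1},{"x":0.001,"y":0,"z":0.003,"wx":0,"wy":0.4,"wz":0,"grip":1},{"x":0.001,"y":0,"z":0.003,"wx":0,"wy":0.4,"wz":0,"grip":1}]'|tail -2
python3 -c "
from h import *
goal(*scan_pose([.5855,.0027,.029],-6.6,.095),'scan')"
for i in 1 2 3 4 5; do python3 -m handwheel '[{"x":0,"y":0,"z":0,"wx":0,"wy":0,"wz":0,"grip":1},{"x":0,"y":0,"z":0,"wx":0,"wy":0,"wz":0,"grip":1},{"x":0,"y":0,"z":0,"wx":0,"wy":0,"wz":0,"grip":1},{"x":0,"y":0,"z":0,"wx":0,"wy":0,"wz":0,"grip":1},{"x":0,"y":0,"z":0,"wx":0,"wy":0,"wz":0,"grip":1}]'|head -2; done
python3 - <<'E'
from h import *
goal(*scan_pose([.5855,.0027,.029],-6.6,.095),'scan')
for q in('scanner_window','scanner_grip'):print(q,[(np.round(r['at'],1).tolist(),round(r['confidence'],2)) for r in (grab_frame('side'),spotter.place_of(q,'side'))[1][:4]])
D=np.median(np.stack([grab_frame('side')[1] for _ in range(4)]),0);W=world('side',D)
P=W[(np.hypot(W[...,0]-.48,W[...,1]-.0)<.09)&(W[...,2]>.055)&(W[...,2]<.15)]; print(len(P),P.min(0),P.max(0))
E
```

```text
ft_force: [0.6, 0.4, -1.9]
grip_width: 0.0276
scan shift [-0.0004 -0.0008 -0.0005] turn [-0.  -0.   0.1] | 33.1 tcp [0.4867 0.0149 0.3708] w 0.0276 F [ 0.6  0.4 -1.9] q [-0.2   0.41  1.78 -0.01  1.06 -1.65]
clock: 33.5
eef_pos: [0.4867, 0.0149, 0.3709]
clock: 33.92
eef_pos: [0.4867, 0.0148, 0.3708]
clock: 34.33
eef_pos: [0.4867, 0.0149, 0.3708]
clock: 34.75
eef_pos: [0.4867, 0.0149, 0.3708]
clock: 35.17
eef_pos: [0.4867, 0.0148, 0.3708]
scan shift [-0.0004 -0.0007 -0.0004] turn [-0.  -0.   0.1] | 35.2 tcp [0.4867 0.0148 0.3708] w 0.0277 F [ 0.2 -0.4 -1.4] q [-0.2   0.41  1.78 -0.01  1.06 -1.65]
scanner_window [([273.5, 161.0], 0.72), ([308.8, 199.6], 0.64)]
scanner_grip [([267.6, 145.7], 0.74), ([297.5, 169.1], 0.56), ([258.0, 172.3], 0.56)]
457 [ 0.4254256  -0.01795069  0.07385785] [0.52168016 0.04277024 0.14889234]
```

```bash
python3 - <<'E'
from h import *
D=np.median(np.stack([grab_frame('side')[1] for _ in range(4)]),0);W=world('side',D)
C=np.array([.4867,.0148]); a=np.radians(-6.6); q=W[...,:2]-C
lx=q@[np.cos(a),np.sin(a)]; ly=q@[-np.sin(a),np.cos(a)]; z=W[...,2]
m=(lx>-.1)&(lx<.06)&(ly<-.015)&(ly>-.045)&(z>.05)&(z<.16)
side=m&(abs(ly-np.nanmedian(ly[m]))<.006)
print('ly',np.nanpercentile(ly[m],[5,50,95]),side.sum(),rect(np.stack([lx[side],z[side]],1)*1000))
o,p,R=pose(); M=R.as_matrix(); org=p+.2525*M[:,2]; print('origin exp: lx',(org[:2]-C)@[np.cos(a),np.sin(a)],'z',org[2])
k=(abs(ly)<.035)&(lx>-.1)&(lx<.06)&(z>.07)&(z<.16)&~side; P=np.stack([lx[k],ly[k],z[k]],1)
c=P.mean(0);print(len(P),c,np.linalg.svd(P-c)[2][2])
E
```

```text
ly [-0.02859801 -0.02672345 -0.01888027] 325 (array([-11.5824, 112.6148]), array([42.9766, 91.1257]), 54.1)
origin exp: lx -0.02640306834381463 z 0.1197328398112063
176 [-0.01151178 -0.00346197  0.13360694] [-0.30620066 -0.56105002 -0.76906698]
```

The head measures 91 x 43 mm, pitched 35.9° down, so it is square to the label, and it was held over 2 s. Now I return it to the cradle.

```bash
python3 -m handwheel '[{"x":0,"y":0,"z":-0.02,"wx":0,"wy":0,"wz":0,"grip":1},{"x":0.005,"y":0.01,"z":-0.045,"wx":0,"wy":0,"wz":0,"grip":1},{"x":0.01,"y":0.04,"z":-0.066,"wx":0,"wy":-2,"wz":0,"grip":1},{"x":0.01,"y":0.07,"z":-0.066,"wx":0,"wy":-4,"wz":0,"grip":1},{"x":0.01,"y":0.1,"z":-0.066,"wx":0,"wy":-6,"wz":0,"grip":1}]'|tail -2
python3 -c "
from h import *
gd(.5033,.3447,.44,66.6,'home')"
```

```text
ft_force: [-0.3, 0.8, -2.4]
grip_width: 0.0274
home shift [ 0.0185  0.2287 -0.0007] turn [ 0.1  0.3 16.8] | 36.2 tcp [0.4953 0.1154 0.4392] w 0.0274 F [-0.3  0.8 -2.4] q [ 0.01  0.33  1.68 -0.    1.13 -1.45]
```

```bash
python3 -m handwheel '[{"x":0.003,"y":0.035,"z":0,"wx":0,"wy":0,"wz":3,"grip":1},{"x":0.006,"y":0.07,"z":0,"wx":0,"wy":0,"wz":7,"grip":1},{"x":0.009,"y":0.105,"z":0,"wx":0,"wy":0,"wz":11,"grip":1},{"x":0.012,"y":0.14,"z":0,"wx":0,"wy":0,"wz":14,"grip":1},{"x":0.014,"y":0.17,"z":0,"wx":0,"wy":0,"wz":16.6,"grip":1}]'|tail -2
python3 -m handwheel '[{"x":-0.006,"y":0.02,"z":0,"wx":0,"wy":0,"wz":0,"grip":1},{"x":-0.009,"y":0.035,"z":0,"wx":0,"wy":0,"wz":0,"grip":1},{"x":-0.009,"y":0.035,"z":0,"wx":0,"wy":0,"wz":0,"grip":1},{"x":-0.009,"y":0.035,"z":0,"wx":0,"wy":0,"wz":0,"grip":1}]'|tail -2
python3 -c "
from h import *
gd(.5033,.3447,.44,66.6,'home')"
```

```text
ft_force: [0.8, -0.8, -2.1]
grip_width: 0.0279
ft_force: [0.3, 0.1, -2.9]
grip_width: 0.0278
home shift [ 0.0294  0.0207 -0.0032] turn [-0.1 -0.1  0.3] | 36.9 tcp [0.5223 0.3141 0.4368] w 0.0278 F [ 0.3  0.1 -2.9] q [ 0.36  0.47  1.44 -0.    1.23 -0.81]
```

```bash
python3 -m handwheel '[{"x":0.014,"y":0.01,"z":0,"wx":0,"wy":0,"wz":0.2,"grip":1},{"x":0.028,"y":0.02,"z":0,"wx":0,"wy":0,"wz":0.2,"grip":1},{"x":0.028,"y":0.02,"z":0,"wx":0,"wy":0,"wz":0.2,"grip":1},{"x":0.028,"y":0.02,"z":0,"wx":0,"wy":0,"wz":0.2,"grip":1}]'|tail -2
python3 -c "
from h import *
gd(.5033,.3447,.44,66.6,'home')"
```

```text
ft_force: [0.5, -0.3, -1.9]
grip_width: 0.0276
home shift [ 0.0013  0.0019 -0.0027] turn [-0.1 -0.   0.1] | 37.3 tcp [0.5037 0.3425 0.4373] w 0.0276 F [ 0.5 -0.3 -1.9] q [ 0.41  0.47  1.44 -0.    1.24 -0.75]
```

```bash
python3 -m handwheel '[{"x":0.001,"y":0.0015,"z":0.02,"wx":0,"wy":0,"wz":0,"grip":1},{"x":0.001,"y":0.0015,"z":0.045,"wx":0,"wy":0,"wz":0,"grip":1},{"x":0.001,"y":0.0015,"z":0.07,"wx":0,"wy":0,"wz":0,"grip":1},{"x":0.001,"y":0.0015,"z":0.085,"wx":0,"wy":0,"wz":0,"grip":1},{"x":0.001,"y":0.0015,"z":0.085,"wx":0,"wy":0,"wz":0,"grip":1}]'
python3 -c "
from h import *
gd(.5033,.3447,.3275,66.6,'home')"
```

```text
clock: 37.68
eef_pos: [0.5033, 0.3428, 0.3487]
orientation: [-0.004, 0.203, 0.979, -0.003]
ft_force: [-0.4, -1.5, -2.8]
grip_width: 0.028
home shift [0.0006 0.0019 0.0212] turn [-0.4 -0.3 -0. ] | 37.7 tcp [0.5033 0.3428 0.3487] w 0.028 F [-0.4 -1.5 -2.8] q [ 0.41  0.57  1.53 -0.    1.05 -0.75]
```

```bash
python3 -m handwheel '[{"x":0,"y":0.001,"z":0.005,"wx":0,"wy":0,"wz":0,"grip":1},{"x":0,"y":0.001,"z":0.01,"wx":0,"wy":0,"wz":0,"grip":1},{"x":0,"y":0.001,"z":0.014,"wx":0,"wy":0,"wz":0,"grip":1},{"x":0,"y":0.001,"z":0.017,"wx":0,"wy":0,"wz":0,"grip":1},{"x":0,"y":0.001,"z":0.017,"wx":0,"wy":0,"wz":0,"grip":1}]'
python3 -c "
from h import *
gd(.5033,.3447,.3275,66.6,'home')"
```

```text
clock: 38.1
eef_pos: [0.5046, 0.3457, 0.3355]
orientation: [-0.0, 0.202, 0.979, -0.0]
ft_force: [-0.5, 0.0, -3.4]
grip_width: 0.0277
home shift [ 0.0008 -0.0014  0.008 ] turn [-0.  -0.   0.1] | 38.1 tcp [0.5046 0.3457 0.3355] w 0.0277 F [-0.5  0.  -3.4] q [ 0.42  0.59  1.53 -0.    1.02 -0.75]
```

```bash
python3 -m handwheel '[{"x":0.001,"y":-0.001,"z":0.003,"wx":0,"wy":0,"wz":0,"grip":1},{"x":0.001,"y":-0.001,"z":0.006,"wx":0,"wy":0,"wz":0,"grip":1},{"x":0.001,"y":-0.001,"z":0.007,"wx":0,"wy":0,"wz":0,"grip":1},{"x":0.001,"y":-0.001,"z":0.007,"wx":0,"wy":0,"wz":0,"grip":1}]'
python3 -m handwheel '[{"x":0,"y":0,"z":0,"wx":0,"wy":0,"wz":0,"grip":1},{"x":0,"y":0,"z":0,"wx":0,"wy":0,"wz":0,"grip":1}]'
```

```text
clock: 38.43
eef_pos: [0.5033, 0.3453, 0.3284]
orientation: [-0.0, 0.202, 0.979, -0.0]
ft_force: [-0.1, -0.1, -2.2]
grip_width: 0.0278
clock: 38.6
eef_pos: [0.5034, 0.3453, 0.3285]
orientation: [0.0, 0.202, 0.979, 0.0]
ft_force: [0.2, -0.2, -2.4]
grip_width: 0.0276
```

```bash
python3 -m handwheel '[{"x":0,"y":0,"z":0.0012,"wx":0,"wy":0,"wz":0,"grip":1},{"x":0,"y":0,"z":0.0012,"wx":0,"wy":0,"wz":0,"grip":1},{"x":0,"y":0,"z":0.0012,"wx":0,"wy":0,"wz":0,"grip":1}]'
python3 -m handwheel '[{"x":0,"y":0,"z":0,"wx":0,"wy":0,"wz":0,"grip":0},{"x":0,"y":0,"z":0,"wx":0,"wy":0,"wz":0,"grip":0},{"x":0,"y":0,"z":0,"wx":0,"wy":0,"wz":0,"grip":0},{"x":0,"y":0,"z":0,"wx":0,"wy":0,"wz":0,"grip":0},{"x":0,"y":0,"z":0,"wx":0,"wy":0,"wz":0,"grip":0}]'
python3 -m handwheel '[{"x":0,"y":0,"z":0,"wx":0,"wy":0,"wz":0,"grip":0},{"x":0,"y":0,"z":0,"wx":0,"wy":0,"wz":0,"grip":0},{"x":0,"y":0,"z":0,"wx":0,"wy":0,"wz":0,"grip":0},{"x":0,"y":0,"z":0,"wx":0,"wy":0,"wz":0,"grip":0}]'|tail -1
python3 -m handwheel '[{"x":0,"y":0,"z":-0.025,"wx":0,"wy":0,"wz":0,"grip":0},{"x":0,"y":0,"z":-0.06,"wx":0,"wy":0,"wz":0,"grip":0},{"x":0,"y":0,"z":-0.095,"wx":0,"wy":0,"wz":0,"grip":0},{"x":0,"y":0,"z":-0.12,"wx":0,"wy":0,"wz":0,"grip":0},{"x":0,"y":0,"z":-0.12,"wx":0,"wy":0,"wz":0,"grip":0}]'
python3 -m handwheel '[{"x":-0.04,"y":-0.1,"z":0,"wx":0,"wy":0,"wz":0,"grip":0},{"x":-0.04,"y":-0.1,"z":0,"wx":0,"wy":0,"wz":0,"grip":0},{"x":-0.04,"y":-0.1,"z":0,"wx":0,"wy":0,"wz":0,"grip":0},{"x":-0.04,"y":-0.1,"z":0,"wx":0,"wy":0,"wz":0,"grip":0}]'|head -2
python3 - <<'E'
from h import *
a,_=save('top','t7');b,_=save('side','s7');cv2.imwrite('pics/c7.png',cv2.resize(b[60:300,200:440],(600,600))[...,::-1])
for n in('top','side'):
    w=world(n,np.median(np.stack([grab_frame(n)[1] for _ in range(4)]),0)); r=np.hypot(w[...,0]-.504,w[...,1]-.34)<.05
    P=w[r&(w[...,2]>.185)&(w[...,2]<.215)]; print(n,len(P),rect(P[:,:2]*1000) if len(P)>4 else 0,np.round(P.mean(0),4),P[:,2].max())
top_rect('side',.634,-.151,.149,.06);top_rect('side',.657,.047,.129,.06);top_rect('side',.646,-.053,.111,.06)
for n in('top','side'):
    w=world(n,np.median(np.stack([grab_frame(n)[1] for _ in range(4)]),0))
    for c in((.634,-.151),(.657,.047),(.646,-.053)): 
        k=np.hypot(w[...,0]-c[0],w[...,1]-c[1])<.018; print(n,c,round(float(np.median(w[k][:,2])),4))
E
```

```text
clock: 38.85
eef_pos: [0.5037, 0.3453, 0.3277]
orientation: [0.001, 0.202, 0.979, 0.0]
ft_force: [0.2, -0.5, 0.7]
grip_width: 0.0278
clock: 39.27
eef_pos: [0.5033, 0.3453, 0.3273]
orientation: [-0.0, 0.202, 0.979, -0.0]
ft_force: [0.4, 0.3, 0.2]
grip_width: 0.0534
grip_width: 0.0798
clock: 40.02
eef_pos: [0.5046, 0.346, 0.4539]
orientation: [0.005, 0.202, 0.979, 0.004]
ft_force: [0.8, 1.0, 0.5]
grip_width: 0.087
clock: 40.35
eef_pos: [0.5, 0.2339, 0.4467]
top 85 (array([499.7981, 345.2498]), array([26.5241, 28.1941]), 74.5) [0.5007 0.343  0.1993] 0.20405102284759302
side 58 (array([504.7785, 342.9269]), array([27.5957, 35.9246]), 71.8) [0.5045 0.336  0.1964] 0.20335122150281296
side 0.149 246 (array([ 633.1692, -155.4912]), array([65.7403, 51.2309]), 84.1)
side 0.129 166 (array([657.454 ,  44.5112]), array([66.1389, 52.338 ]), 83.7)
side 0.111 125 (array([644.9944, -55.3952]), array([59.5576, 51.0429]), 83.7)
top (0.634, -0.151) 0.1481
top (0.657, 0.047) 0.1281
top (0.646, -0.053) 0.1101
side (0.634, -0.151) 0.1503
side (0.657, 0.047) 0.1306
side (0.646, -0.053) 0.1126
```

View pics/c7.png

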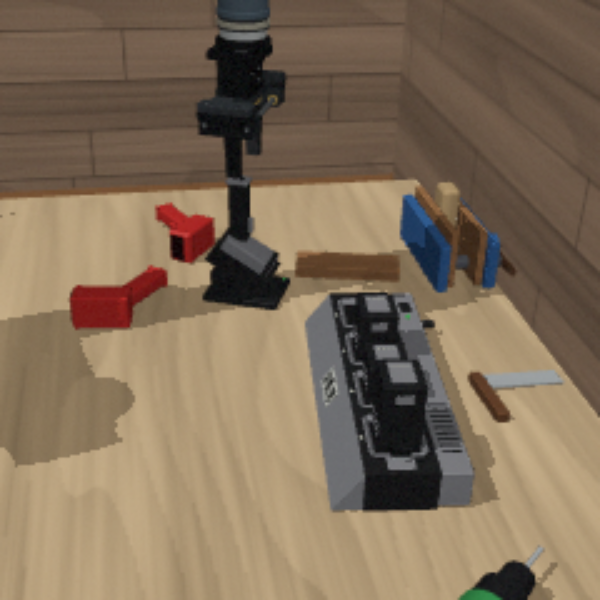

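The picture shows the scanner seated in its cradle and all three packs at full depth. The drill, square, offcut and red look-alikes look untouched, and the gripper is clear.

```bash
python3 -m handwheel '[{"x":0,"y":0,"z":0,"wx":0,"wy":0,"wz":0,"grip":0},{"x":0,"y":0,"z":0,"wx":0,"wy":0,"wz":0,"grip":0},{"x":0,"y":0,"z":0,"wx":0,"wy":0,"wz":0,"grip":0}]'|head -2
python3 -c "
from station import robot
print(robot.close_job())"
```

```text
clock: 42.1
eef_pos: [0.5005, 0.2376, 0.4473]
the job is handed in; nothing more can be done
None
```

The job is done and handed in, at 42 s on the robot's clock.

- **Packs:** Three were on the bench (pack_a was absent). I fitted them tallest first: b in bay 0, c in bay 2, d in bay 1. I pressed each one to the floor with 22–37 N. Tugged with 22–27 N, b came up about 4 mm at the TCP and c and d about 2.5 mm, and none lifted out. At the end their tops measured 149, 129 and 111 mm, matching full seating.
- **Scan:** I held the scanner still for over 2 s, 95 mm from the label, at the label's 36° slope (35.9° measured). The beam was aimed within about 1 mm by the arm's own pose; allowing for camera error, I would say within about 3 mm.
- **Scanner return:** It is back in its cradle, with the handle top at 204 mm as before. The top camera put the handle about 4 mm from its first position and the side camera under 3 mm; the arm may have partly hidden it from the top camera.

Two checks disagreed slightly. The side camera read about 3 mm lower in y than the top camera throughout. Pack b's reading of about 4 mm at the TCP exceeds the stated 2 mm of play, but the force held steady and the final height was right, so I put the extra down to give in the arm or grip. The drill, square, offcut and red look-alikes were not touched.

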